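# Pack the centrifuge collars on their post and shut the carton

## Task

Pack away the centrifuge's adapter collars at the end of the shift: thread every metal collar lying on the table down the post in the white carton, one at a time, the widest first and so on up to the narrowest, each fully home and flat on the one below. Then swing the carton's lid right shut so that its tab drops in behind the rim, and leave the rest of the table as it is.

Things in the scene. Friction and masses are not known exactly. Their poses are not given: they have to be found in the camera images.
- carton: White open folding carton, fixed to the table, 172 x 172 mm outside, 74 mm high, walls 3 mm, with a fixed upright grey post in its middle. Origin: centre of its underside; z up; its +y side carries the lid's hinge. The floor inside is 4 mm above the table.
- post_foot (a point): Foot of the post: centre of the carton's floor, on the post's axis (z up). The post is 18 mm in diameter and 62 mm high above this point; its top 4 mm taper to 12 mm.
- post_tip (a point): Centre of the post's top, 62 mm above post_foot.
- lid (a joint): Carton lid, a flat white panel 172 x 170 x 3 mm (50 g) hinged along the top of the carton's +y wall. Value in rad: 0 = shut (level), 1.57 = upright, up to 2.3 = folded back outside the carton. Stiff crease: it stays wherever it is left; about 1 N at the free edge moves it. At the start it stands upright or leans a little over the carton.
- lid_hinge (a point): Middle of the lid's hinge line, 85 mm from the carton's centre in the carton's +y direction, 74 mm above the table. The hinge line runs along the carton's x.
- lid_edge (a point): Middle of the lid's free edge, on the outer face (the face that is up when shut), 170 mm from the hinge line. Along this edge a tuck tab (110 mm wide, 22 mm deep, 2 mm thick) is bent towards the inside; with the lid shut it hangs inside, behind the rim of the wall opposite the hinge.
- collar1: Plain aluminium collar (flat ring), outer diameter 68 mm, bore 23 mm, 10 mm thick, 87 g or so, lying flat on the table at the start. Origin: its centre, 5 mm above its underside; z along its axis. May be absent. Collars are numbered from the widest (1) to the narrowest (6).
- collar2: Plain aluminium collar (flat ring), outer diameter 62 mm, bore 23 mm, 10 mm thick, 70 g or so, lying flat on the table at the start. Origin: its centre, 5 mm above its underside; z along its axis. May be absent. Collars are numbered from the widest (1) to the narrowest (6).
- collar3: Plain aluminium collar (flat ring), outer diameter 56 mm, bore 23 mm, 10 mm thick, 55 g or so, lying flat on the table at the start. Origin: its centre, 5 mm above its underside; z along its axis. May be absent. Collars are numbered from the widest (1) to the narrowest (6).
- collar4: Plain aluminium collar (flat ring), outer diameter 50 mm, bore 23 mm, 10 mm thick, 42 g or so, lying flat on the table at the start. Origin: its centre, 5 mm above its underside; z along its axis. May be absent. Collars are numbered from the widest (1) to the narrowest (6).
- collar5: Plain aluminium collar (flat ring), outer diameter 44 mm, bore 23 mm, 10 mm thick, 30 g or so, lying flat on the table at the start. Origin: its centre, 5 mm above its underside; z along its axis. May be absent. Collars are numbered from the widest (1) to the narrowest (6).
- collar6: Plain aluminium collar (flat ring), outer diameter 38 mm, bore 23 mm, 10 mm thick, 19 g or so, lying flat on the table at the start. Origin: its centre, 5 mm above its underside; z along its axis. May be absent. Collars are numbered from the widest (1) to the narrowest (6).
- dropper: Bystander: small dropper bottle, 24 mm across, 50 mm tall, standing among the collars. Origin: centre of its underside.
- cassette1: Bystander: white plastic test cassette 70 x 20 x 5 mm, lying flat, long along its x. Origin: centre of its underside.
- cassette2: Bystander: another white test cassette, 70 x 20 x 5 mm, lying flat.
- pen: Bystander: black marker pen 130 mm long, 13 mm thick, lying along its x. Origin: middle of its underside.
- rack: Bystander: white tube rack 70 x 100 x 40 mm with three capped tubes standing up to 87 mm above the table. Origin: centre of its underside.
There are look-alikes about, which are no part of the job. What is shaped like the collar2 but pink, purple or yellow is not meant.

How it is judged:
By the outcome, as a careful person would: the job done as asked, in the order asked, and still so for the second after the job is handed in, with the robot touching nothing.
Of collar1, collar2, collar3, collar4, collar5, collar6 only 4 to 6 are there at a start; the rules pass over those that are not, and their reading is None.
At some moment in a run one of collar1, collar2, collar3, collar4, collar5, collar6 may be knocked a few centimetres aside while the robot is not near it.
Once in a run the grip may slacken for a moment while it holds something.
It also fails if it takes over 210 s, if anything falls off the work surface, if the arm or the gripper's body presses on something with over 40 N, if the wrist force passes 120 N, or if a joint passes its speed limit or range.

## Robot

A 7-joint arm with a two-finger parallel gripper is mounted at the origin on the work surface. World frame = base frame: x ahead of the robot, y to its left, z up, the work surface at z = 0. Lengths are in m, angles in degrees, forces in N, time in s.
With the tool pointing down it reaches from about 0.425 to 0.875 m from the base axis. Payload 4.7 kg.
Tool frame: the origin (TCP) lies on the centre line of the jaws, within the pads' length; the fingertips stand 8 mm ahead of it and the grasp point (between the pads) lies 11 mm behind it; z points along the fingers, x is the direction in which the jaws open and shut, and the axes are right-handed (so a half turn about z gives the same grasp; the last joint's range is limited). The gripper opens to 87 mm and grips with 3 to 60 N. Pads are 19 mm wide; open, the fingers measure 117 mm over their backs; the gripper's body (75 mm by 190 mm) begins 51 mm behind the grasp point.
Start: joints at [-72.989, 18.392, -4.016, 83.108, 1.295, 78.541, -3.26], TCP at [0.181, 0.624, 0.231] pointing down, gripper open.
Joint ranges: [-163.93, 163.93], [-17.29, 119.83], [-79.2, 71.16], [3.27, 140.29], [-89.18, 269.18], [5.43, 117.66], [-154.24, 154.24]. Speed limits (degrees/s): [147.25, 147.25, 180, 180, 180, 180, 180].

## Interface

Orientations are given as [roll, pitch, yaw] about the fixed x, y, z axes, in that order (R = Rz(yaw) Ry(pitch) Rx(roll)).
In Python, from cell import telemetry, read_camera, get_calibration, sign_off gives the robot as it stands. The module is installed in compiled form; this text tells all that it offers.
- The arm moves only by the tool carry_out, never from a script. Its arguments are lists of equal length, an entry for each row: "translation": the shift along the tool's x, y, z in cm, a list of three; "turn": the turn about the tool's z in rad; "gripper": the opening, from 0 (shut) to 1 (fully open). In form: {"translation": [[dx, dy, dz], ...], "turn": [turn, ...], "gripper": [gripper, ...]}. A call has 1 to 5 rows; each row is the pose to reach, as a shift and turn from the pose commanded when the call began, along the tool's axes at that moment; what a row does not reach only later rows make up. A row lasts 1/8 s, in which the tool goes at most 62.5 mm and 10.7 degrees, less where a joint would pass 70% of its speed; a pose out of reach is approached as far as the arm can. A call with a gripper value outside its range is refused whole. The fingers move at their own pace and stop on an object; "squeeze" is the grip in N (left out, the last holds). Time passes only in rows, so rows that repeat a pose let the fingers close. It gives the time, the measured TCP pose, the force and the opening at its end, in the units of the state.
- telemetry.get_obs(): the state, without advancing time (a new reading comes with each control period).
- read_camera(name): name is "scene" or "top" or "wrist"; returns the picture (420x560x3 uint8, red, green, blue); there is no depth.
- get_calibration(name): a dict with "fx", "fy", "cx", "cy" (pixels), "k1" (the pictures are not rectified: a ray, as slopes to the right and down, at radius r is drawn at 1 + k1 r^2 times it, then the intrinsics apply), "R" (3x3) and "t" (3): a world point X has camera coordinates R X + t. Camera axes: x right, y down, z forward; pixel columns grow to the right and rows downward; lengths in m; the calibration is good to about 2 mm. A picture is of the moment at which its call begins: read the wrist's pose just before it. get_calibration takes no time and is no camera call; for the wrist camera it gives the pose at the moment of the call.
- sign_off(): hands the job in, once; it reports no verdict.
The state is a dict: "time_s": time; "qpos": joint angles; "joint_velocities": joint speeds; "effort": joint torques, N m; "tool_pos": TCP position; "tool_rot": TCP orientation; "force": force on the tool from outside, world axes, zero at the start; "wrist_torque": the same for the moment, N m; "grip_width": finger opening in m.
Only numpy, scipy, OpenCV 4.12 (cv2) and the standard library are available. Lean on these libraries where they do the work, as an engineer would, in place of code of your own. Each camera call takes 0.05 s, during which the arm holds its last target.

## Working session

There is one attempt and no reset: what is moved stays moved. The work goes in short steps, Python scripts to look and compute and a tool call to move; the robot and the scene stay as the last step left them, time stands still between calls to the robot, and variables do not carry over. Pictures are saved under pics/ and viewed, and the job is handed in when it is done.

Besides the shell and the picture viewer there is one more tool, called after "Request:" by a JSON object that holds its "fn" and its "kwargs". carry_out: Moves the arm, as the interface text tells. Its arguments: {"type":"object","properties":{"translation":{"type":"array","items":{"type":"array","items":{"type":"number"}}},"turn":{"type":"array","items":{"type":"number"}},"gripper":{"type":"array","items":{"type":"number"}},"squeeze":{"type":"number"}},"required":["translation","turn","gripper"]}

```bash
mkdir -p pics; python3 - <<'E'
from cell import telemetry, read_camera, get_calibration
import cv2
o=telemetry.get_obs()
for k in o: print(k,o[k])
for n in ["scene","top","wrist"]:
    im=read_camera(n); cv2.imwrite(f"pics/{n}0.png",im[:,:,::-1]); c=get_calibration(n); print(n,c)
E
```

```text
time_s 0.0
qpos [-72.98979876  18.43859949  -4.0140599   83.17445386   1.29549945
  78.54205048  -3.26061907]
joint_velocities [ 0.0688994  -0.00239002  0.06391142 -0.05796118 -0.07277299 -0.05042383
  0.00375948]
effort [-4.07760558e-05 -4.91279840e+01 -4.03664242e-01 -3.12541115e+01
 -6.38305605e-02  4.35285643e-02  2.05840374e-04]
tool_pos [0.18128512 0.6236427  0.22947046]
tool_rot [1.79993227e+02 1.09837663e-01 7.37976161e+01]
force [-0.07053037 -0.616351   -0.70607533]
wrist_torque [ 0.00972787 -0.03047871  0.00683418]
grip_width 0.08722445883343462
scene {'fx': 519.3787239620156, 'fy': 519.3787239620156, 'cx': 280.85097183331976, 'cy': 210.28152758402808, 'k1': -0.01884675775426071, 'R': array([[ 0.34881498,  0.93708295, -0.01427082],
       [ 0.78630143, -0.30090664, -0.53961584],
       [-0.50995898,  0.17700492, -0.84179041]]), 't': array([-0.14983036, -0.3913813 ,  1.46750909])}
top {'fx': 465.4494706544192, 'fy': 465.4494706544192, 'cx': 278.2900208616228, 'cy': 215.85379641699433, 'k1': -0.11656306937203093, 'R': array([[-0.01852632, -0.99973969,  0.01331614],
       [-0.99477439,  0.0170936 , -0.10065649],
       [ 0.10040267, -0.01511135, -0.99483212]]), 't': array([-0.05674942,  0.52361597,  1.24622362])}
wrist {'fx': 346.594471028038, 'fy': 346.594471028038, 'cx': 276.87875723287704, 'cy': 214.15460297390587, 'k1': -0.049962274847737236, 'R': array([[ 2.79159393e-01,  9.60244593e-01, -5.95565591e-04],
       [ 9.23493789e-01, -2.68305262e-01,  2.74174231e-01],
       [ 2.63114530e-01, -7.70883130e-02, -9.61679851e-01]]), 't': array([-0.64956351, -0.03439192,  0.38895936])}
```

View pics/scene0.png

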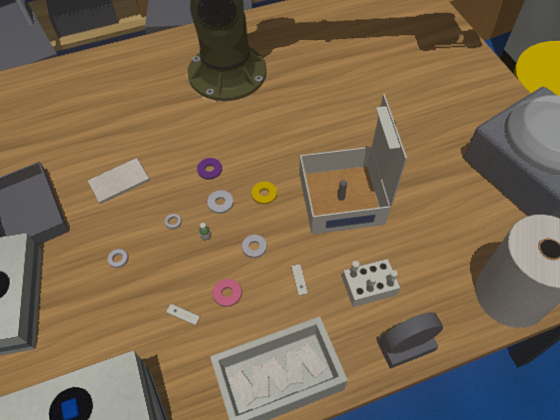

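View pics/top0.png

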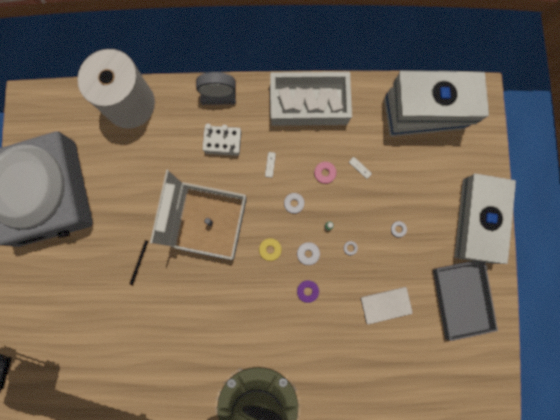

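View pics/wrist0.png

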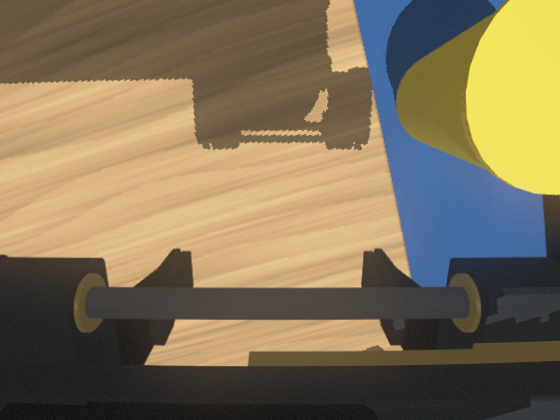

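```bash
cat > h.py <<'E'
from cell import telemetry, read_camera, get_calibration
import cv2, numpy as np
def dist(c): return np.array([[c['fx'],0,c['cx']],[0,c['fy'],c['cy']],[0,0,1]]),np.array([c['k1'],0,0,0,0.])
def ray(c,uv):
    K,d=dist(c); p=cv2.undistortPoints(np.array(uv,float).reshape(-1,1,2),K,d).reshape(-1,2)
    R=np.array(c['R']);t=np.array(c['t'])
    return -R.T@t, np.c_[p,np.ones(len(p))]@R
def plane(c,uv,z):
    o,d=ray(c,uv); return o+d*((z-o[2])/d[:,2])[:,None]
def proj(c,X):
    K,d=dist(c); return cv2.projectPoints(np.array(X,float).reshape(-1,1,3),cv2.Rodrigues(np.array(c['R']))[0],np.array(c['t']),K,d)[0].reshape(-1,2)
def shot(n,name=None):
    c=get_calibration(n); im=read_camera(n)[:,:,::-1].copy()
    if name: cv2.imwrite(f"pics/{name}.png",im)
    return c,im
E
python3 - <<'E'
from h import *
for n in ["top","scene"]:
    im=cv2.imread(f"pics/{n}0.png"); c=get_calibration(n)
    hsv=cv2.cvtColor(im,cv2.COLOR_BGR2HSV)
    m=((hsv[...,1]<60)&(hsv[...,2]>90)).astype(np.uint8)*255
    cs,h=cv2.findContours(m,cv2.RETR_CCOMP,cv2.CHAIN_APPROX_NONE)
    print(n)
    for i,k in enumerate(cs):
        a=cv2.contourArea(k)
        if h[0][i][3]>=0 or a<40 or a>800: continue
        (x,y),(w,hh),_=cv2.minAreaRect(k)
        P=plane(c,k.reshape(-1,2)+0.0,0.010); q=P[:,:2].astype(np.float32)
        (e1,e2),r=cv2.minEnclosingCircle(q)
        print((round(x),round(y)),a,"c",np.round((e1,e2),4),"D",round(2000*r,1),"hole",h[0][i][2]>=0)
c=get_calibration("top"); im=cv2.imread("pics/top0.png")
cv2.imwrite("pics/topcrop.png",cv2.resize(im[120:320,130:430],None,fx=2.6,fy=2.6,interpolation=cv2.INTER_CUBIC))
im=cv2.imread("pics/scene0.png")
cv2.imwrite("pics/scenecrop.png",cv2.resize(im[80:250,280:420],None,fx=3.5,fy=3.5,interpolation=cv2.INTER_CUBIC))
E
```

```text
top
(232, 383) 76.0 c [0.0703 0.0693] D 30.2 hole False
(282, 382) 70.0 c [ 0.0701 -0.0694] D 29.6 hole False
(308, 253) 390.0 c [ 0.4195 -0.1462] D 64.0 hole True
(350, 248) 143.5 c [ 0.4317 -0.2635] D 40.1 hole True
(398, 229) 186.0 c [ 0.482  -0.4017] D 46.1 hole True
(294, 203) 312.5 c [ 0.56   -0.1099] D 58.8 hole True
(360, 167) 177.5 c [ 0.6601 -0.3011] D 72.5 hole False
(270, 164) 173.0 c [ 0.6697 -0.0486] D 72.3 hole False
(216, 76) 204.0 c [0.9307 0.1063] D 99.1 hole True
scene
(16, 350) 58.5 c [ 0.6184 -0.6339] D 65.3 hole False
(413, 351) 301.0 c [0.8927 0.1052] D 101.3 hole True
(415, 324) 288.0 c [0.8503 0.1324] D 59.1 hole True
(183, 314) 290.0 c [ 0.661  -0.3025] D 71.1 hole True
(299, 279) 249.5 c [ 0.6724 -0.048 ] D 71.1 hole False
(118, 258) 267.5 c [ 0.4828 -0.4032] D 47.3 hole True
(254, 246) 424.0 c [ 0.5612 -0.1128] D 57.9 hole True
(172, 221) 174.5 c [ 0.4336 -0.2667] D 41.2 hole True
(220, 202) 446.5 c [ 0.42   -0.1504] D 65.7 hole True
```

View pics/topcrop.png

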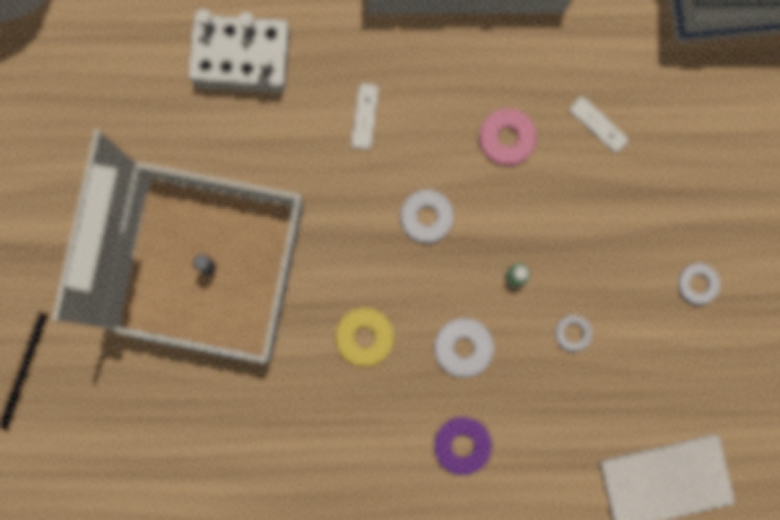

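View pics/scenecrop.png

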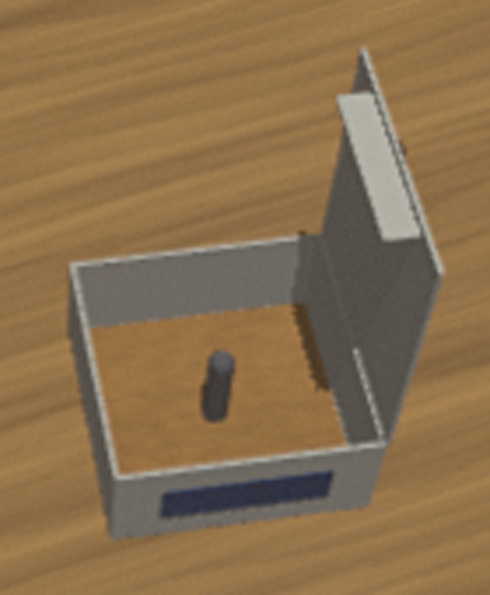

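```bash
python3 - <<'E'
from h import *
ct=get_calibration("top"); cs=get_calibration("scene"); cw=get_calibration("wrist")
T=lambda p:np.array(p,float)/2.6+[130,120]-0.3
S=lambda p:np.array(p,float)/3.5+[280,80]-0.35
print("post top",plane(ct,T((204,264)),.066),plane(cs,S((222,355)),.066))
print("corn top",plane(ct,[T((300,197)),T((268,362)),T((137,164)),T((112,328))],.074).round(4))
print("corn sc",plane(cs,[S((116,479)),S((71,264)),S((384,443))],.074).round(4))
# triangulate lid top corners
def tri(a,b):
    o1,d1=ray(ct,a);o2,d2=ray(cs,b);d1=d1[0];d2=d2[0]
    A=np.c_[d1,-d2];s=np.linalg.lstsq(A,o2-o1,rcond=None)[0];p,q=o1+d1*s[0],o2+d2*s[1];return ((p+q)/2).round(4),np.linalg.norm(p-q).round(4)
print("lid", tri(T((97,133)),S((442,272))),tri(T((57,318)),S((362,50))))
print("dropper",plane(ct,T((517,276)),.05),"pink",plane(ct,T((508,137)),.01),plane(ct,T((364,337)),.01),plane(ct,T((463,446)),.01))
print("post",tri(T((204,264)),S((222,355))))
o=telemetry.get_obs();R=cv2.Rodrigues(np.zeros(3))[0]
from scipy.spatial.transform import Rotation as Ro
R=Ro.from_euler('xyz',o['tool_rot'],degrees=True).as_matrix()
print("cam in tool",R.T@(-cw['R'].T@cw['t']-o['tool_pos']), "cam fwd in tool",R.T@cw['R'][2],"cam x",R.T@cw['R'][0])
E
```

```text
post top [[0.50742043 0.12053257 0.066     ]] [[0.5059844  0.12291712 0.066     ]]
corn top [[0.5734 0.0214 0.074 ]
 [0.4068 0.0555 0.074 ]
 [0.6105 0.188  0.074 ]
 [0.4434 0.2131 0.074 ]]
corn sc [[0.5735 0.0208 0.074 ]
 [0.407  0.0569 0.074 ]
 [0.6086 0.1862 0.074 ]]
lid (array([0.6092, 0.1911, 0.2424]), np.float64(0.0007)) (array([0.4457, 0.2242, 0.2456]), np.float64(0.0013))
dropper [[ 0.49085707 -0.200257    0.05      ]] pink [[ 0.64459096 -0.20000087  0.01      ]] [[ 0.4320672  -0.04098844  0.01      ]] [[ 0.31536854 -0.1432458   0.01      ]]
post (array([0.5075, 0.121 , 0.0687]), np.float64(0.0018))
cam in tool [-1.74086836e-05 -7.34936643e-02 -1.53393546e-01] cam fwd in tool [7.97650863e-04 2.74111258e-01 9.61697656e-01] cam x [ 9.99999609e-01  1.48693738e-04 -8.71801208e-04]
```

```bash
cat > go.py <<'E'
import sys,numpy as np
from cell import telemetry
from scipy.spatial.transform import Rotation as Ro
def go(x,y,z,yaw):
    o=telemetry.get_obs();R=Ro.from_euler('xyz',o['tool_rot'],degrees=True).as_matrix()
    d=R.T@(np.array([x,y,z])-o['tool_pos'])*100
    cy=np.degrees(np.arctan2(R[1,0],R[0,0])); t=-np.radians((yaw-cy+180)%360-180)
    print("t",round(o['time_s'],2),"pos",np.round(o['tool_pos'],4),"yaw",round(cy,1),"rot",np.round(o['tool_rot'],1),"q7",round(o['qpos'][6]),"F",np.round(o['force'],1),"w",round(o['grip_width'],4))
    print("MOVE",d.round(2),"turn",round(t,3))
if __name__=="__main__": go(*map(float,sys.argv[1:]))
E
python3 go.py 0.507 0.1215 0.30 145
```

```text
t 0.15 pos [0.1813 0.6238 0.2297] yaw 73.8 rot [1.80e+02 1.00e-01 7.38e+01] q7 -3 F [-0.8  0.3 -0.6] w 0.0868
MOVE [-39.16  45.29  -6.97] turn -1.243
```

Request:
{"fn": "carry_out", "kwargs": {"translation": [[0,0,-6],[-8,9,-8],[-12,14,-8],[-16,19,-8],[-20,24,-8]], "turn": [0,-0.15,-0.3,-0.45,-0.6], "gripper": [1,1,1,1,1]}}

```text
time_s: 0.78
tool_pos: [0.3208, 0.4155, 0.3094]
tool_rot: [180.0, -0.0, 108.5]
force: [1.2, -0.3, 0.4]
grip_width: 0.0872
```

```bash
python3 go.py 0.507 0.1215 0.30 145
```

```text
t 0.78 pos [0.3208 0.4155 0.3094] yaw 108.5 rot [180.   -0.  108.5] q7 53 F [ 1.2 -0.3  0.4] w 0.0872
MOVE [-33.78   8.36   0.94] turn -0.638
```

Request:
{"fn": "carry_out", "kwargs": {"translation": [[-6,1.5,0],[-12,3,0],[-18,4.5,0],[-24,6,0.5],[-29,7.2,0.9]], "turn": [-0.13,-0.26,-0.39,-0.52,-0.64], "gripper": [1,1,1,1,1]}}

```text
time_s: 1.4
tool_pos: [0.4796, 0.1617, 0.3002]
tool_rot: [180.0, 0.0, 145.0]
force: [-0.2, 0.1, 0.4]
grip_width: 0.0872
```

```bash
python3 go.py 0.507 0.1215 0.29 145
```

```text
t 1.4 pos [0.4796 0.1617 0.3002] yaw 145.0 rot [180.   0. 145.] q7 123 F [-0.2  0.1  0.4] w 0.0872
MOVE [-4.55 -1.71  1.02] turn -0.0
```

Request:
{"fn": "carry_out", "kwargs": {"translation": [[-4.5,-3.9,1],[-4.5,-3.9,1],[-4.5,-3.9,1],[-4.5,-3.9,1]], "turn": [0,0,0,0], "gripper": [1,1,1,1]}}

```text
time_s: 1.9
tool_pos: [0.4926, 0.1083, 0.2904]
tool_rot: [180.0, -0.0, 145.0]
force: [1.0, 0.6, 0.0]
grip_width: 0.0869
```

```bash
python3 - <<'E'
from h import *
from go import go
go(.507,.1215,.29,145)
c,im=shot("wrist","w1")
print(proj(c,[[.507,.1215,.066],[.507,.1215,.004]]))
E
```

```text
t 1.9 pos [0.4926 0.1083 0.2904] yaw 145.0 rot [180.  -0. 145.] q7 129 F [1.  0.6 0. ] w 0.0869
MOVE [-0.42  1.91  0.04] turn 0.0
[[274.36455289 201.86020041]
 [274.69992335 190.33348933]]
```

View pics/w1.png

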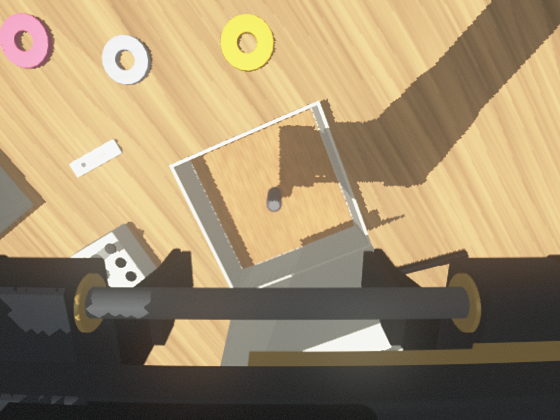

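```bash
python3 - <<'E'
from h import *
im=cv2.imread("pics/w1.png"); c=get_calibration("wrist")
cr=im[170:230,240:310]; cv2.imwrite("pics/w1c.png",cv2.resize(cr,None,fx=8,fy=8,interpolation=cv2.INTER_NEAREST))
E
```

```text
(no output)
```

View pics/w1c.png

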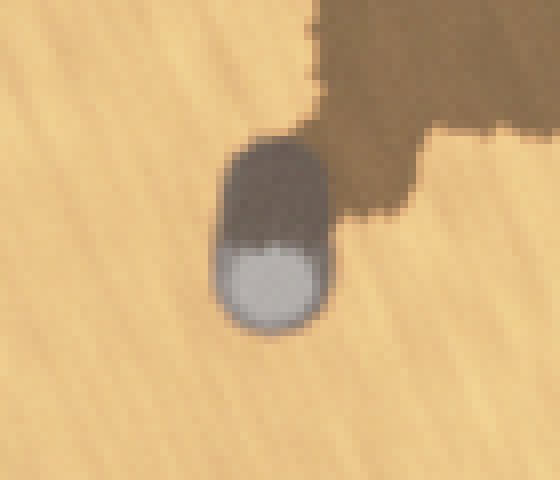

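```bash
python3 - <<'E'
from h import *
c=get_calibration("wrist")
print(plane(c,[273.5,205.1],.066),plane(c,[273.9,192.6],.004))
# carton corners outer z .074
print(plane(c,[[320,101],[173,165]],.074))
# collar 3 (126,60)
print(plane(c,[[126,60]],.010))
E
```

```text
[[0.51002238 0.12390334 0.066     ]] [[0.5096458  0.12323959 0.004     ]]
[[0.40673025 0.05972718 0.074     ]
 [0.57148614 0.02412176 0.074     ]]
[[ 0.55941022 -0.10833759  0.01      ]]
```

```bash
python3 go.py 0.412 -0.149 0.15 100
```

```text
t 1.95 pos [0.4926 0.1082 0.2904] yaw 145.0 rot [180.  -0. 145.] q7 129 F [-0.2 -0.3 -0.8] w 0.0874
MOVE [ -8.14 -25.7   14.04] turn 0.786
```

Request:
{"fn": "carry_out", "kwargs": {"translation": [[-2,-6,0],[-4,-12,2],[-6,-18,6],[-8.1,-23,10],[-8.1,-25.7,14]], "turn": [0.16,0.32,0.48,0.64,0.786], "gripper": [1,1,1,1,1]}}

```text
time_s: 2.58
tool_pos: [0.4137, -0.1483, 0.1549]
tool_rot: [179.8, 0.1, 99.6]
force: [1.2, -0.2, 0.0]
grip_width: 0.0868
```

Request:
{"fn": "carry_out", "kwargs": {"translation": [[0,0,0],[0,0,0]], "turn": [0,0], "gripper": [1,1]}}

```text
time_s: 2.82
tool_pos: [0.4139, -0.1458, 0.1555]
tool_rot: [179.9, 0.0, 100.0]
force: [0.3, 0.5, 1.2]
grip_width: 0.0872
```

```bash
cat >> h.py <<'E'
def rings(c,im,z,dmin=30,dmax=80):
    hsv=cv2.cvtColor(im,cv2.COLOR_BGR2HSV)
    m=((hsv[...,1]<50)&(hsv[...,2]>150)).astype(np.uint8)*255
    cs,h=cv2.findContours(m,cv2.RETR_CCOMP,cv2.CHAIN_APPROX_NONE)
    for i,k in enumerate(cs):
        if h[0][i][3]<0: continue
        a=cv2.contourArea(k)
        if a<60: continue
        P=plane(c,k.reshape(-1,2),z)[:,:2].astype(np.float32); (e,r)=cv2.minEnclosingCircle(P)
        par=cs[h[0][i][3]]; Q=plane(c,par.reshape(-1,2),z)[:,:2].astype(np.float32); (e2,r2)=cv2.minEnclosingCircle(Q)
        if 18<2000*r<30: print("pix",k.reshape(-1,2).mean(0).round(1),"bore c",np.round(e,4),"d",round(2000*r,1),"outer c",np.round(e2,4),"d",round(2000*r2,1))
E
python3 - <<'E'
from h import *
from go import go
go(.42,-.148,.15,100)
c,im=shot("wrist","w2"); rings(c,im,.010)
E
```

```text
t 2.83 pos [ 0.4139 -0.1458  0.1555] yaw 100.0 rot [179.9   0.  100. ] q7 112 F [0.3 0.5 1.2] w 0.0872
MOVE [-0.32  0.56  0.55] turn -0.001
pix [275.2 206. ] bore c [ 0.4186 -0.1471] d 24.3 outer c [ 0.4189 -0.1469] d 61.4
pix [143.6 198. ] bore c [ 0.4315 -0.2639] d 24.6 outer c [ 0.4317 -0.2636] d 37.6
```

View pics/w2.png

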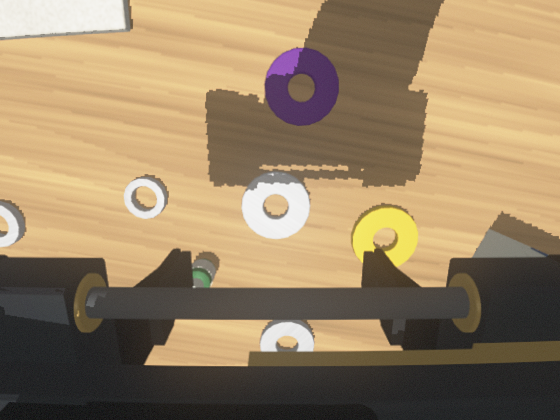

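Request:
{"fn": "carry_out", "kwargs": {"translation": [[-0.1,0.5,5],[-0.1,0.5,10],[-0.1,0.5,10.5],[-0.1,0.5,10.5]], "turn": [0,0,0,0], "gripper": [1,1,1,1]}}

```text
time_s: 3.38
tool_pos: [0.4196, -0.1466, 0.0513]
tool_rot: [179.9, 0.0, 99.9]
force: [0.5, -0.2, 0.3]
grip_width: 0.0871
```

```bash
python3 go.py 0.4187 -0.147 0.0125 100
```

```text
t 3.38 pos [ 0.4196 -0.1466  0.0513] yaw 99.9 rot [179.9   0.   99.9] q7 119 F [ 0.5 -0.2  0.3] w 0.0871
MOVE [-0.02 -0.1   3.88] turn -0.001
```

Request:
{"fn": "carry_out", "kwargs": {"translation": [[0,-0.1,2],[0,-0.1,3.8],[0,-0.1,3.9],[0,-0.1,3.9]], "turn": [0,0,0,0], "gripper": [1,1,1,1]}}

```text
time_s: 3.88
tool_pos: [0.4187, -0.1473, 0.0125]
tool_rot: [179.8, 0.0, 99.8]
force: [1.0, 0.1, 0.6]
grip_width: 0.0869
```

Request:
{"fn": "carry_out", "kwargs": {"translation": [[0,0,0],[0,0,0],[0,0,0],[0,0,0],[0,0,0]], "turn": [0,0,0,0,0], "gripper": [0.5,0.5,0.5,0.5,0.5], "squeeze": 30}}

```text
time_s: 4.5
tool_pos: [0.4172, -0.1472, 0.011]
tool_rot: [180.0, -0.0, 99.8]
force: [0.1, 0.3, 3.1]
grip_width: 0.061
```

Request:
{"fn": "carry_out", "kwargs": {"translation": [[0,0,-3],[0,0,-8],[0,0,-12],[0,0,-12]], "turn": [0,0,0,0], "gripper": [0.5,0.5,0.5,0.5]}}

```text
time_s: 5.0
tool_pos: [0.4193, -0.1476, 0.1336]
tool_rot: [179.6, 0.0, 99.8]
force: [1.4, 0.8, -0.6]
grip_width: 0.0612
```

```bash
python3 - <<'E'
from h import *
from go import go
go(.508,.1225,.17,145)
c,im=shot("wrist","w3"); rings(c,im,.13)
E
```

```text
t 5.0 pos [ 0.4193 -0.1476  0.1336] yaw 99.8 rot [179.6   0.   99.8] q7 113 F [ 1.4  0.8 -0.6] w 0.0612
MOVE [25.1  13.37 -3.58] turn -0.788
```

View pics/w3.png

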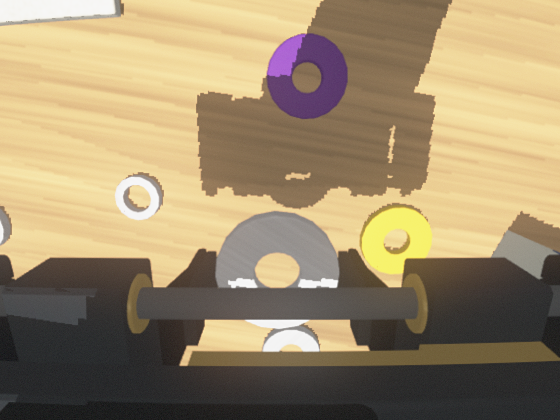

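```bash
cat >> h.py <<'E'
def bore(c,im,z,lo=(180,215),hi=(380,292)):
    # fit the top rim of the bore from visible dark/bright boundary: report circle through outer edge rows instead
    pass
E
python3 - <<'E'
from h import *
im=cv2.imread("pics/w3.png")
cv2.imwrite("pics/w3c.png",cv2.resize(im[200:345,195:365],None,fx=4,fy=4,interpolation=cv2.INTER_NEAREST))
E
```

```text
(no output)
```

View pics/w3c.png

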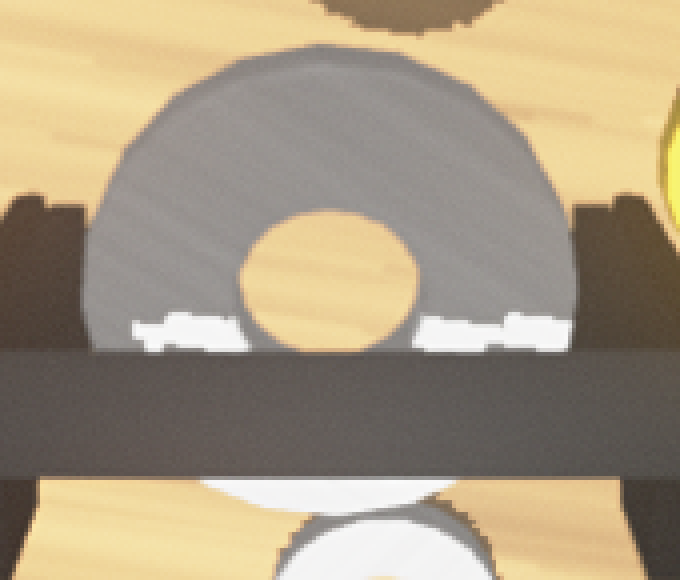

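```bash
python3 - <<'E'
from h import *
from scipy.spatial.transform import Rotation as Ro
c=get_calibration("wrist");o=telemetry.get_obs()
R=Ro.from_euler('xyz',o['tool_rot'],degrees=True).as_matrix()
for dz in (.000,.001,.002):
    P=plane(c,[[277.2,216.3],[277.5,328],[216,275],[338.7,275]],o['tool_pos'][2]-dz)
    Q=((P-o['tool_pos'])@R*1000).round(1); print(Q[:,:2].tolist(), "ctr",(Q[0,1]+Q[1,1])/2,(Q[2,0]+Q[3,0])/2, "D",Q[1,1]-Q[0,1],Q[3,0]-Q[2,0])
E
```

```text
[[-0.4, -28.9], [-0.2, 30.6], [-30.1, 0.8], [29.5, 0.8]] ctr 0.8500000000000014 -0.3000000000000007 D 59.5 59.6
[[-0.4, -28.6], [-0.2, 31.3], [-30.3, 1.3], [29.7, 1.3]] ctr 1.3499999999999996 -0.3000000000000007 D 59.900000000000006 60.0
[[-0.4, -28.3], [-0.2, 32.0], [-30.5, 1.8], [29.9, 1.8]] ctr 1.8499999999999996 -0.3000000000000007 D 60.3 60.4
```

```bash
python3 go.py 0.5075 0.1213 0.16 148
```

```text
t 5.05 pos [ 0.4179 -0.1472  0.1317] yaw 99.8 rot [179.8  -0.   99.8] q7 113 F [0.2 0.7 0.2] w 0.0618
MOVE [24.93 13.42 -2.79] turn -0.841
```

Request:
{"fn": "carry_out", "kwargs": {"translation": [[4,2,-2.8],[9,5,-2.8],[14,8,-2.8],[19,11,-2.8],[23,12.5,-2.8]], "turn": [-0.17,-0.34,-0.51,-0.68,-0.84], "gripper": [0.5,0.5,0.5,0.5,0.5]}}

```text
time_s: 5.68
tool_pos: [0.5005, 0.103, 0.1565]
tool_rot: [-179.8, -0.1, 148.3]
force: [-0.1, -0.2, -0.4]
grip_width: 0.0613
```

```bash
python3 go.py 0.5075 0.1213 0.10 148
```

```text
t 5.67 pos [0.5005 0.103  0.1565] yaw 148.3 rot [-1.798e+02 -1.000e-01  1.483e+02] q7 136 F [-0.1 -0.2 -0.4] w 0.0613
MOVE [0.35 1.94 5.65] turn 0.006
```

Request:
{"fn": "carry_out", "kwargs": {"translation": [[0.35,1.5,2],[0.35,1.9,5.4],[0.35,1.9,5.6],[0.35,1.9,5.6]], "turn": [0,0,0,0], "gripper": [0.5,0.5,0.5,0.5]}}

```text
time_s: 6.18
tool_pos: [0.5078, 0.118, 0.1025]
tool_rot: [-179.9, -0.0, 147.9]
force: [1.4, -0.3, -0.6]
grip_width: 0.0609
```

```bash
python3 - <<'E'
from h import *
from go import go
go(0.5075,0.1213,0.10,148)
c,im=shot("wrist","w4"); cv2.imwrite("pics/w4c.png",cv2.resize(im[190:345,195:365],None,fx=4,fy=4,interpolation=cv2.INTER_NEAREST))
print(proj(c,[.5085,.1225,.066]))
c,im=shot("top","t4");cv2.imwrite("pics/t4c.png",cv2.resize(im[150:290,130:290],None,fx=4,fy=4,interpolation=cv2.INTER_CUBIC))
c,im=shot("scene","s4");cv2.imwrite("pics/s4c.png",cv2.resize(im[80:250,270:430],None,fx=3.5,fy=3.5,interpolation=cv2.INTER_CUBIC))
E
```

```text
t 6.17 pos [0.5078 0.118  0.1025] yaw 147.9 rot [-179.9   -0.   147.9] q7 136 F [ 1.4 -0.3 -0.6] w 0.0609
MOVE [0.2  0.27 0.25] turn -0.002
[[282.38347363 254.31052216]]
```

View pics/w4c.png

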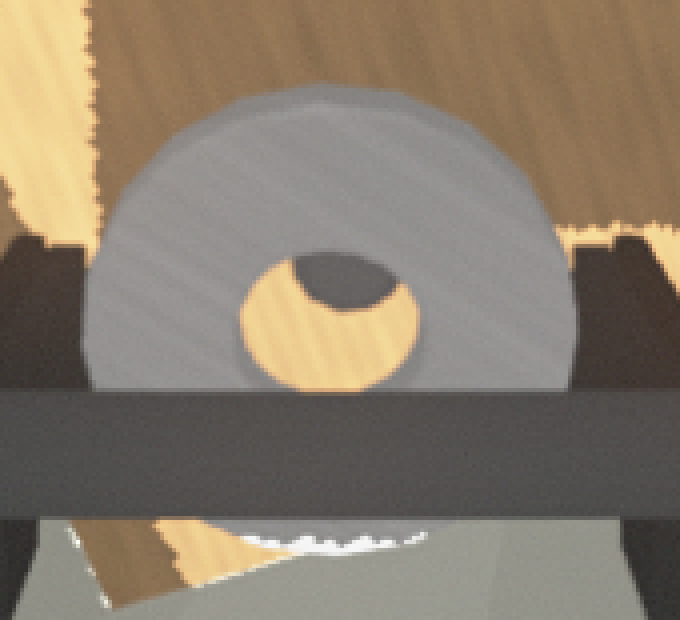

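View pics/s4c.png

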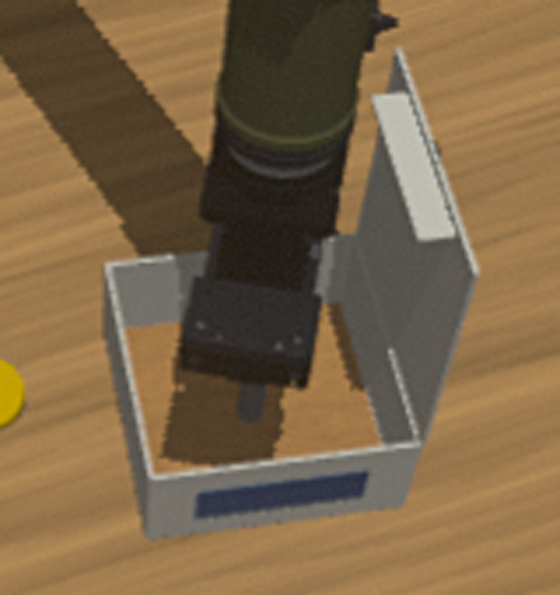

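```bash
python3 - <<'E'
from h import *
from scipy.spatial.transform import Rotation as Ro
c=get_calibration("wrist");o=telemetry.get_obs()
R=Ro.from_euler('xyz',o['tool_rot'],degrees=True).as_matrix()
f=lambda uv,z:((plane(c,uv,z)-o['tool_pos'])@R*1000)[:,:2].round(1)
print(o['tool_pos'])
s=f([[281.8,267.3]],.062); print("shoulder edge",s, "post ctr y",s[0,1]-9)
zt=o['tool_pos'][2]-.001
print("collar top face", f([[277.4,215.8],[277.4,327.8],[215.6,273],[339,273]],zt))
print("bore top rim", f([[255.2,272],[299.8,272],[277.5,252.8]],zt))
E
```

```text
[0.50892083 0.11843326 0.10397692]
shoulder edge [[ 1.6 15.2]] post ctr y 6.199999999999999
collar top face [[ -1.2 -29.7]
 [ -1.1  30.3]
 [-31.3  -0.6]
 [ 28.9  -0.6]]
bore top rim [[-12.   -1.1]
 [  9.8  -1.2]
 [ -1.1 -11.2]]
```

View pics/t4c.png

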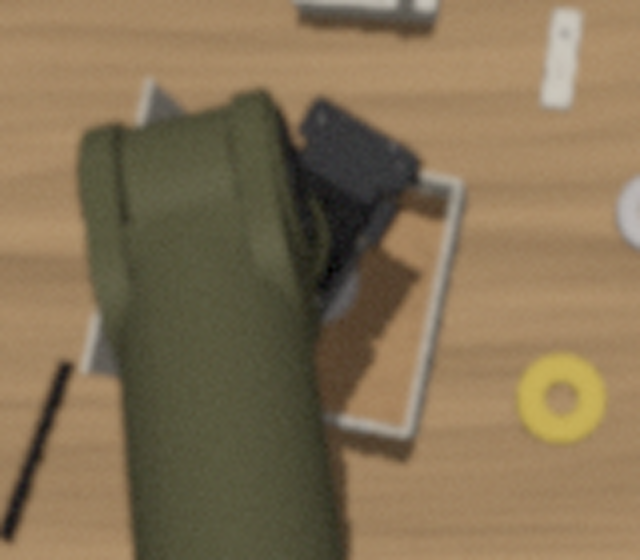

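Request:
{"fn": "carry_out", "kwargs": {"translation": [[0.2,0.45,1],[0.25,0.45,2],[0.25,0.45,2],[0.25,0.45,2],[0.25,0.45,2]], "turn": [0,0,0,0,0], "gripper": [0.5,0.5,0.5,0.5,0.5]}}

```text
time_s: 6.95
tool_pos: [0.5087, 0.1238, 0.0831]
tool_rot: [180.0, 0.0, 147.9]
force: [-0.3, 1.1, -0.7]
grip_width: 0.0615
```

```bash
python3 - <<'E'
from h import *
for i in range(4):
    o=telemetry.get_obs(); print(o['time_s'],o['tool_pos'],o['force'],o['grip_width'])
    c,im=shot("wrist","w5")
cv2.imwrite("pics/w5c.png",cv2.resize(im[190:345,195:365],None,fx=4,fy=4,interpolation=cv2.INTER_NEAREST))
E
```

```text
6.95 [0.50868003 0.12380816 0.08311503] [-0.29822775  1.08304718 -0.72306772] 0.061450018205031647
7.0 [0.50863133 0.12382717 0.08312343] [-0.0411779  -0.91958198  0.02144129] 0.061290404264890345
7.05 [0.50862217 0.12382649 0.08311113] [0.64734045 0.17700626 0.19841053] 0.061213676864672405
7.1 [0.50860679 0.12384715 0.08309356] [ 0.42689599  0.05968778 -0.53303177] 0.06138492141620294
```

View pics/w5c.png

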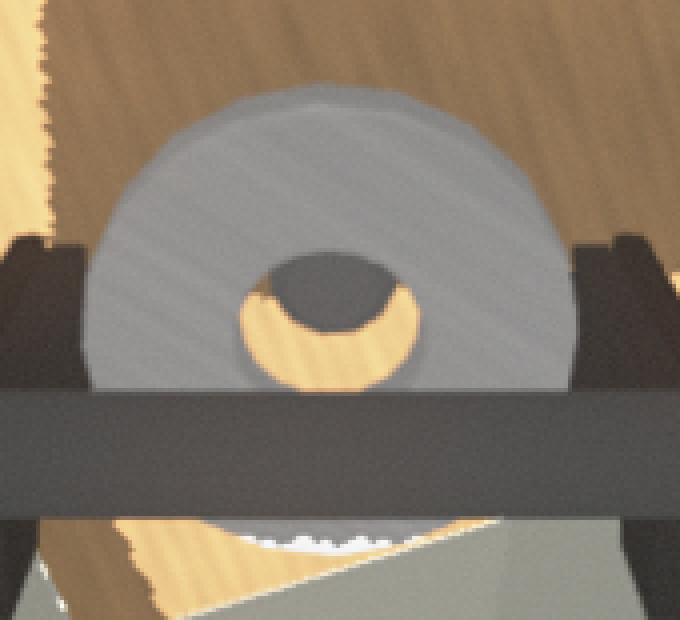

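```bash
python3 - <<'E'
from h import *
from scipy.spatial.transform import Rotation as Ro
c=get_calibration("wrist");o=telemetry.get_obs()
R=Ro.from_euler('xyz',o['tool_rot'],degrees=True).as_matrix()
f=lambda uv,z:((plane(c,uv,z)-o['tool_pos'])@R*1000)[:,:2].round(1)
print("shoulder",f([[278.6,273]],.062)-[0,9],"tip",f([[278.6,273]],.066)-[0,6])
for dz in(.001,.003):
  zt=o['tool_pos'][2]-dz
  print("collar top face", f([[277.4,215.8],[277.4,327.8],[215.6,273],[339,273]],zt).tolist(),"bore", f([[255.2,272],[299.8,272],[277.5,252.8]],zt).tolist(),"low rim bore",f([[277.5,287.5]],zt))
E
```

```text
shoulder [[-0.5 -0.1]] tip [[-0.5  1. ]]
collar top face [[-1.2, -29.7], [-1.2, 30.2], [-31.3, -0.6], [28.9, -0.6]] bore [[-12.0, -1.2], [9.8, -1.2], [-1.1, -11.3]] low rim bore [[-1.1  7.2]]
collar top face [[-1.2, -29.2], [-1.2, 31.6], [-31.7, 0.3], [29.3, 0.3]] bore [[-12.1, -0.3], [9.9, -0.3], [-1.1, -10.5]] low rim bore [[-1.1  8.2]]
```

Request:
{"fn": "carry_out", "kwargs": {"translation": [[0.05,0,0.8],[0.05,0,1.6],[0.05,0,2.4],[0.05,0,2.4]], "turn": [0,0,0,0], "gripper": [0.5,0.5,0.5,0.5]}}

```text
time_s: 7.65
tool_pos: [0.5072, 0.1238, 0.0578]
tool_rot: [-179.9, -0.1, 147.9]
force: [-0.2, -0.4, 0.2]
grip_width: 0.0607
```

Request:
{"fn": "carry_out", "kwargs": {"translation": [[0,0,1.2],[0,0,2.4],[0,0,3.5],[0,0,3.5]], "turn": [0,0,0,0], "gripper": [0.5,0.5,0.5,0.5]}}

```text
time_s: 8.15
tool_pos: [0.507, 0.1237, 0.0225]
tool_rot: [-179.9, -0.1, 147.9]
force: [-0.1, -0.4, -0.7]
grip_width: 0.0615
```

```bash
python3 - <<'E'
from h import *
from go import go
go(0.5085,0.1235,0.019,148)
c,im=shot("scene","s6");cv2.imwrite("pics/s6c.png",cv2.resize(im[80:250,270:430],None,fx=3.5,fy=3.5,interpolation=cv2.INTER_CUBIC))
c,im=shot("wrist","w6")
E
```

```text
t 8.15 pos [0.507  0.1237 0.0225] yaw 147.9 rot [-1.799e+02 -1.000e-01  1.479e+02] q7 138 F [-0.1 -0.4 -0.7] w 0.0615
MOVE [-0.14  0.06  0.35] turn -0.001
```

View pics/s6c.png

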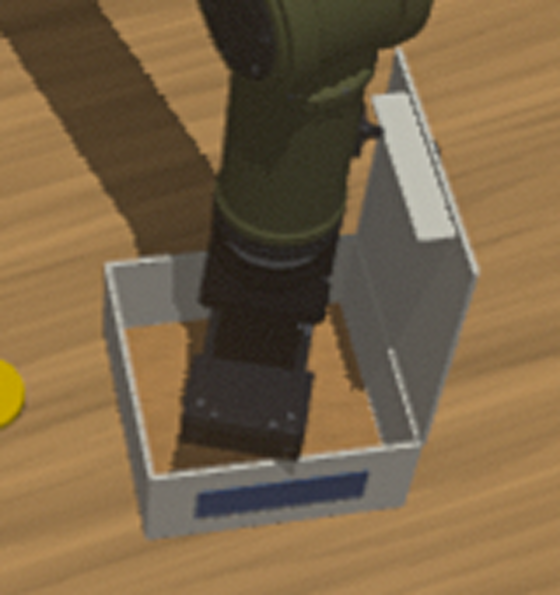

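View pics/w6.png

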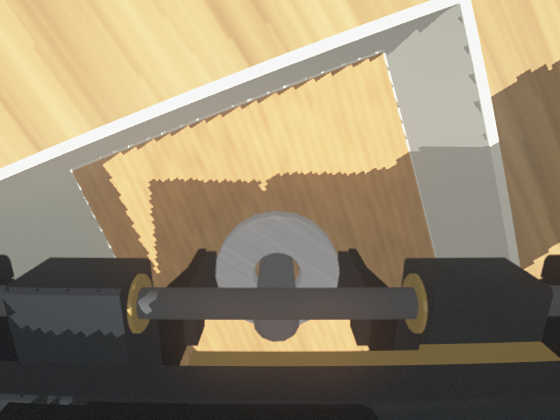

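Request:
{"fn": "carry_out", "kwargs": {"translation": [[0,0,0.3],[0,0,0.3],[0,0,0.3],[0,0,0.3],[0,0,0.3]], "turn": [0,0,0,0,0], "gripper": [0.5,0.9,0.9,0.9,0.9]}}

```text
time_s: 8.88
tool_pos: [0.5081, 0.1241, 0.021]
tool_rot: [180.0, 0.0, 147.9]
force: [-0.2, -0.9, 0.7]
grip_width: 0.0777
```

Request:
{"fn": "carry_out", "kwargs": {"translation": [[0,0,-4],[0,0,-9],[0,0,-14],[0,0,-18],[0,0,-18]], "turn": [0,0,0,0,0], "gripper": [0.9,0.9,0.9,0.9,0.9]}}

```text
time_s: 9.5
tool_pos: [0.5102, 0.1246, 0.2046]
tool_rot: [179.6, 0.2, 147.9]
force: [0.3, 0.5, -0.9]
grip_width: 0.078
```

```bash
python3 - <<'E'
from h import *
from go import go
go(0.56,-.1105,0.15,110)
c,im=shot("wrist","w7"); cv2.imwrite("pics/w7c.png",cv2.resize(im[150:350,180:380],None,fx=3,fy=3,interpolation=cv2.INTER_NEAREST))
rings(c,im,.014)
c,im=shot("scene","s7")
E
```

```text
t 9.5 pos [0.5102 0.1246 0.2046] yaw 147.9 rot [179.6   0.2 147.9] q7 133 F [ 0.3  0.5 -0.9] w 0.078
MOVE [-16.68 -17.32   5.42] turn 0.662
pix [ 70.4 246.4] bore c [0.735  0.0564] d 18.7 outer c [0.7439 0.0657] d 113.2
```

View pics/w7c.png

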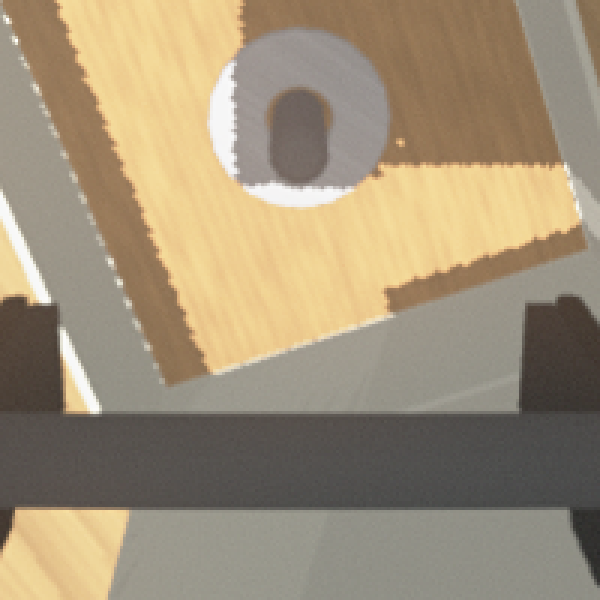

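View pics/s7.png

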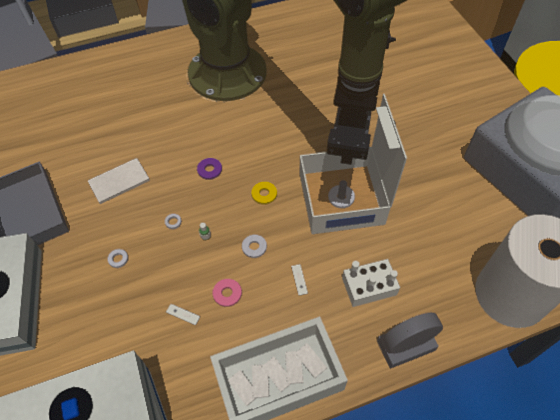

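```bash
python3 go.py 0.55 -.114 0.15 110
```

```text
t 9.6 pos [0.5079 0.1241 0.2008] yaw 147.9 rot [180.   -0.  147.9] q7 133 F [-0.2  1.3  0.4] w 0.078
MOVE [-16.21 -17.94   5.07] turn 0.662
```

Request:
{"fn": "carry_out", "kwargs": {"translation": [[-3.5,-4,0],[-7,-8,0],[-10.5,-12,2],[-14,-16,4],[-16.2,-17.9,5]], "turn": [0.14,0.28,0.42,0.56,0.662], "gripper": [1,1,1,1,1]}}

```text
time_s: 10.22
tool_pos: [0.5481, -0.1171, 0.1481]
tool_rot: [-179.7, -0.0, 109.6]
force: [-1.1, 0.5, 0.3]
grip_width: 0.0874
```

Request:
{"fn": "carry_out", "kwargs": {"translation": [[0,0,0],[0,0,0],[0,0,0]], "turn": [0,0,0], "gripper": [1,1,1]}}

```text
time_s: 10.6
tool_pos: [0.5503, -0.1118, 0.1507]
tool_rot: [180.0, -0.0, 110.2]
force: [-0.6, -0.2, -0.4]
grip_width: 0.087
```

```bash
python3 - <<'E'
from h import *
from go import go
go(.56,-.1105,.0125,110)
c,im=shot("wrist","w8"); rings(c,im,.010)
E
```

```text
t 10.6 pos [ 0.5503 -0.1118  0.1507] yaw 110.2 rot [180.   -0.  110.2] q7 126 F [-0.6 -0.2 -0.4] w 0.087
MOVE [-0.22  0.96 13.82] turn 0.003
pix [275.1 213.4] bore c [ 0.56   -0.1107] d 23.8 outer c [ 0.5602 -0.1104] d 55.8
```

Request:
{"fn": "carry_out", "kwargs": {"translation": [[-0.2,0.9,5],[-0.2,0.95,10],[-0.2,0.95,12],[-0.2,0.95,12],[-0.2,0.95,12]], "turn": [0,0,0,0,0], "gripper": [1,1,1,1,1]}}

```text
time_s: 11.28
tool_pos: [0.5614, -0.1125, 0.0328]
tool_rot: [179.8, 0.1, 110.0]
force: [0.1, -0.0, 0.2]
grip_width: 0.0871
```

```bash
python3 go.py 0.56 -.1106 0.012 110
```

```text
t 11.28 pos [ 0.5614 -0.1125  0.0328] yaw 110.0 rot [1.798e+02 1.000e-01 1.100e+02] q7 131 F [ 0.1 -0.   0.2] w 0.0871
MOVE [ 0.23 -0.08  2.08] turn 0.0
```

Request:
{"fn": "carry_out", "kwargs": {"translation": [[0.1,-0.1,1.2],[0.1,-0.1,2.05],[0.1,-0.1,2.05],[0.1,-0.1,2.05]], "turn": [0,0,0,0], "gripper": [1,1,1,1]}}

```text
time_s: 11.78
tool_pos: [0.5587, -0.1117, 0.0104]
tool_rot: [180.0, 0.0, 110.0]
force: [-0.6, 1.0, -1.1]
grip_width: 0.087
```

Request:
{"fn": "carry_out", "kwargs": {"translation": [[0,0,0],[0,0,0],[0,0,0],[0,0,0],[0,0,0]], "turn": [0,0,0,0,0], "gripper": [0.4,0.4,0.4,0.4,0.4], "squeeze": 30}}

```text
time_s: 12.4
tool_pos: [0.5587, -0.1116, 0.0104]
tool_rot: [180.0, -0.0, 110.0]
force: [0.0, 0.6, 0.2]
grip_width: 0.0554
```

```bash
python3 go.py 0.5085 0.1236 0.16 148
```

```text
t 12.4 pos [ 0.5587 -0.1116  0.0104] yaw 110.0 rot [180.  -0. 110.] q7 132 F [0.  0.6 0.2] w 0.0554
MOVE [ 23.82   3.34 -14.96] turn -0.663
```

Request:
{"fn": "carry_out", "kwargs": {"translation": [[0,0,-5],[0,0,-11],[4,0.5,-15],[9,1,-15],[14,1.5,-15]], "turn": [0,0,-0.14,-0.28,-0.42], "gripper": [0.4,0.4,0.4,0.4,0.4]}}

```text
time_s: 13.02
tool_pos: [0.5246, 0.0264, 0.1611]
tool_rot: [179.9, 0.0, 134.3]
force: [0.4, 0.4, 0.3]
grip_width: 0.0552
```

```bash
python3 go.py 0.5075 0.1238 0.11 148
```

```text
t 13.03 pos [0.5246 0.0264 0.1611] yaw 134.3 rot [179.9   0.  134.3] q7 132 F [0.4 0.4 0.3] w 0.0552
MOVE [8.17 5.57 5.12] turn -0.239
```

Request:
{"fn": "carry_out", "kwargs": {"translation": [[4,2.8,0],[8,5.4,2],[8.15,5.55,5],[8.15,5.55,5],[8.15,5.55,5]], "turn": [-0.12,-0.24,-0.24,-0.24,-0.24], "gripper": [0.4,0.4,0.4,0.4,0.4]}}

```text
time_s: 13.65
tool_pos: [0.5087, 0.1213, 0.1112]
tool_rot: [180.0, 0.1, 147.7]
force: [-0.7, -0.2, -0.0]
grip_width: 0.0552
```

```bash
python3 go.py 0.5075 0.1238 0.083 148
```

```text
t 13.65 pos [0.5087 0.1213 0.1112] yaw 147.7 rot [1.800e+02 1.000e-01 1.477e+02] q7 135 F [-0.7 -0.2 -0. ] w 0.0552
MOVE [0.24 0.15 2.82] turn -0.005
```

Request:
{"fn": "carry_out", "kwargs": {"translation": [[0.2,0.15,1.5],[0.2,0.15,2.8],[0.2,0.15,2.8],[0.2,0.15,2.8],[0.2,0.15,2.8]], "turn": [0,0,0,0,0], "gripper": [0.4,0.4,0.4,0.4,0.4]}}

```text
time_s: 14.28
tool_pos: [0.5075, 0.1246, 0.0828]
tool_rot: [180.0, 0.0, 147.8]
force: [0.2, 0.2, -0.4]
grip_width: 0.0555
```

```bash
python3 - <<'E'
from h import *
from go import go
go(0.5075,0.1238,0.083,148)
c,im=shot("wrist","w9")
cv2.imwrite("pics/w9c.png",cv2.resize(im[190:345,195:365],None,fx=4,fy=4,interpolation=cv2.INTER_NEAREST))
E
```

```text
t 14.28 pos [0.5075 0.1246 0.0828] yaw 147.8 rot [180.    0.  147.8] q7 136 F [ 0.2  0.2 -0.4] w 0.0555
MOVE [-0.05 -0.06 -0.02] turn -0.003
```

View pics/w9c.png

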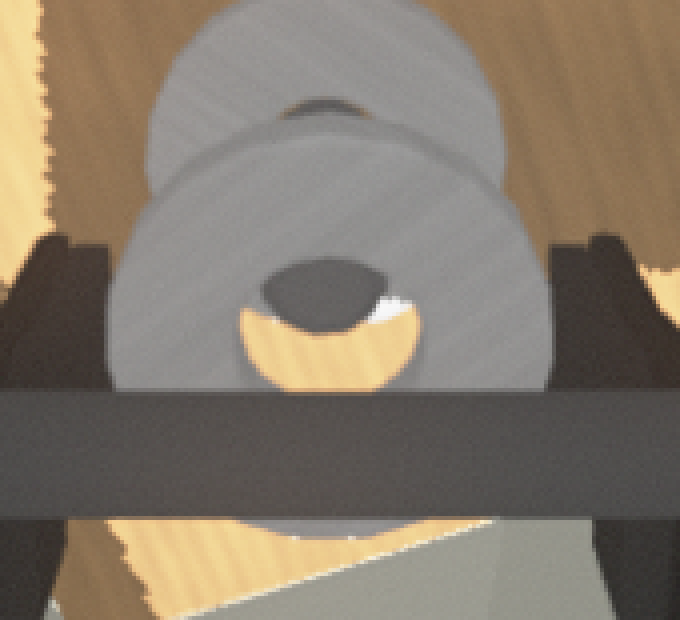

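Request:
{"fn": "carry_out", "kwargs": {"translation": [[-0.05,-0.08,0.8],[-0.05,-0.08,1.6],[-0.05,-0.08,2.4],[-0.05,-0.08,2.4]], "turn": [0,0,0,0], "gripper": [0.4,0.4,0.4,0.4]}}

```text
time_s: 14.82
tool_pos: [0.5063, 0.1234, 0.0573]
tool_rot: [-179.9, -0.1, 147.8]
force: [-0.7, -0.0, -0.5]
grip_width: 0.0556
```

Request:
{"fn": "carry_out", "kwargs": {"translation": [[0,0,1],[0,0,2],[0,0,3],[0,0,3]], "turn": [0,0,0,0], "gripper": [0.4,0.4,0.4,0.4]}}

```text
time_s: 15.32
tool_pos: [0.5062, 0.1233, 0.0272]
tool_rot: [-179.9, -0.1, 147.8]
force: [-0.1, -0.5, -0.2]
grip_width: 0.0549
```

Release and rise.

Request:
{"fn": "carry_out", "kwargs": {"translation": [[0,0,0],[0,0,0],[0,0,0],[0,0,0],[0,0,0]], "turn": [0,0,0,0,0], "gripper": [0.85,0.85,0.85,0.85,0.85]}}

```text
time_s: 15.95
tool_pos: [0.5072, 0.1237, 0.0285]
tool_rot: [180.0, 0.0, 147.8]
force: [0.9, -0.8, -1.2]
grip_width: 0.074
```

Request:
{"fn": "carry_out", "kwargs": {"translation": [[0,0,-4],[0,0,-9],[0,0,-14],[0,0,-18],[0,0,-18]], "turn": [0,0,0,0,0], "gripper": [0.85,0.85,0.85,0.85,0.85]}}

```text
time_s: 16.58
tool_pos: [0.5092, 0.1241, 0.2121]
tool_rot: [179.6, 0.2, 147.8]
force: [0.4, 0.7, -0.9]
grip_width: 0.0742
```

```bash
python3 - <<'E'
from h import *
from go import go
c,im=shot("wrist","w10"); cv2.imwrite("pics/w10c.png",cv2.resize(im[130:330,180:380],None,fx=3,fy=3,interpolation=cv2.INTER_NEAREST))
c,im=shot("scene","s10");cv2.imwrite("pics/s10.png",im)
c,im=shot("top","t10"); rings(c,im,.01)
go(.4735,-.4025,.15,80)
E
```

```text
t 16.73 pos [0.5064 0.1235 0.2074] yaw 147.8 rot [-1.799e+02 -1.000e-01  1.478e+02] q7 133 F [ 0.1 -0.4  0.2] w 0.0738
MOVE [-25.23 -46.26   5.76] turn 1.184
```

View pics/w10c.png

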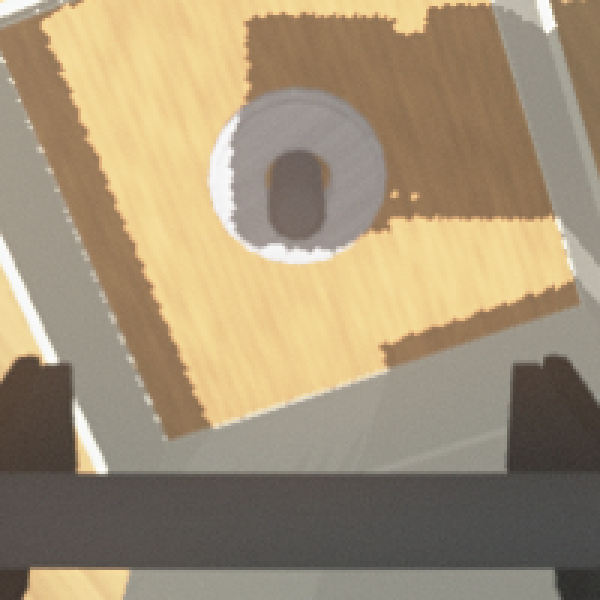

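View pics/s10.png

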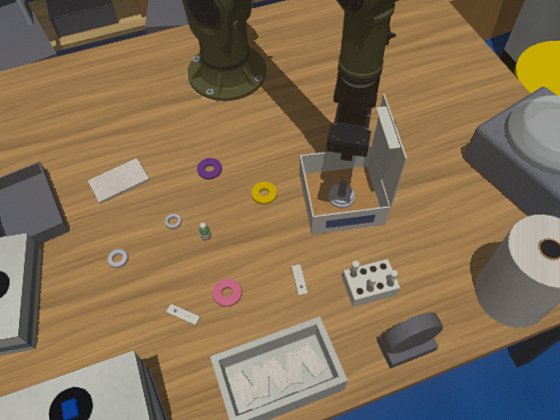

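Request:
{"fn": "carry_out", "kwargs": {"translation": [[-3,-5.3,0],[-6,-10.6,0],[-9,-16,0],[-12,-21.4,0],[-15,-27,0]], "turn": [0.15,0.3,0.45,0.6,0.75], "gripper": [1,1,1,1,1]}}

```text
time_s: 17.35
tool_pos: [0.4891, -0.1852, 0.2069]
tool_rot: [-179.9, -0.1, 104.6]
force: [0.8, 0.4, -0.7]
grip_width: 0.087
```

```bash
python3 go.py 0.4727 -.4008 0.15 80
```

```text
t 17.35 pos [ 0.4891 -0.1852  0.2069] yaw 104.6 rot [-1.799e+02 -1.000e-01  1.046e+02] q7 125 F [ 0.8  0.4 -0.7] w 0.087
MOVE [-20.45  -7.01   5.68] turn 0.429
```

Request:
{"fn": "carry_out", "kwargs": {"translation": [[-5,-1.7,1.5],[-10,-3.4,3],[-15,-5.1,4.5],[-20,-6.8,5.6],[-20.3,-6.9,5.6]], "turn": [0.12,0.24,0.36,0.43,0.43], "gripper": [1,1,1,1,1]}}

```text
time_s: 17.98
tool_pos: [0.4713, -0.4018, 0.1494]
tool_rot: [-179.6, 0.2, 79.8]
force: [0.6, 0.3, -1.0]
grip_width: 0.0869
```

Request:
{"fn": "carry_out", "kwargs": {"translation": [[0,0,0],[0,0,0],[0,0,0]], "turn": [0,0,0], "gripper": [1,1,1]}}

```text
time_s: 18.35
tool_pos: [0.4766, -0.3961, 0.1526]
tool_rot: [179.9, -0.1, 80.4]
force: [0.3, -0.1, 0.9]
grip_width: 0.0875
```

```bash
python3 - <<'E'
from h import *
from go import go
go(.4825,-.4025,.012,80)
c,im=shot("wrist","w11"); rings(c,im,.010)
E
```

```text
t 18.35 pos [ 0.4766 -0.3961  0.1526] yaw 80.4 rot [ 1.799e+02 -1.000e-01  8.040e+01] q7 133 F [ 0.3 -0.1  0.9] w 0.0875
MOVE [-0.54  0.67 14.06] turn 0.006
pix [270.5 208.5] bore c [ 0.4814 -0.4025] d 24.1 outer c [ 0.4817 -0.4025] d 44.0
pix [421.6 125.9] bore c [ 0.4321 -0.2654] d 24.2 outer c [ 0.4324 -0.2658] d 38.8
```

Request:
{"fn": "carry_out", "kwargs": {"translation": [[-0.55,0.57,5],[-0.55,0.57,10],[-0.55,0.57,12],[-0.55,0.57,12],[-0.55,0.57,12]], "turn": [0,0,0,0,0], "gripper": [1,1,1,1,1]}}

```text
time_s: 19.02
tool_pos: [0.4815, -0.4052, 0.0345]
tool_rot: [179.8, 0.1, 80.2]
force: [-0.3, -0.2, 0.6]
grip_width: 0.0868
```

```bash
python3 go.py 0.4815 -.4025 0.011 80
```

```text
t 19.02 pos [ 0.4815 -0.4052  0.0345] yaw 80.2 rot [1.798e+02 1.000e-01 8.020e+01] q7 138 F [-0.3 -0.2  0.6] w 0.0868
MOVE [ 0.26 -0.05  2.35] turn 0.004
```

Request:
{"fn": "carry_out", "kwargs": {"translation": [[0.2,-0.05,1.2],[0.2,-0.05,2.2],[0.2,-0.05,2.2],[0.2,-0.05,2.2]], "turn": [0,0,0,0], "gripper": [1,1,1,1]}}

```text
time_s: 19.52
tool_pos: [0.4802, -0.4021, 0.0103]
tool_rot: [-180.0, 0.0, 80.2]
force: [-0.6, 1.6, 0.1]
grip_width: 0.087
```

Request:
{"fn": "carry_out", "kwargs": {"translation": [[0,0,0],[0,0,0],[0,0,0],[0,0,0],[0,0,0]], "turn": [0,0,0,0,0], "gripper": [0.25,0.25,0.25,0.25,0.25], "squeeze": 30}}

```text
time_s: 20.15
tool_pos: [0.4802, -0.402, 0.0103]
tool_rot: [180.0, -0.0, 80.2]
force: [0.6, -0.1, -0.4]
grip_width: 0.0447
```

```bash
python3 go.py 0.5075 0.1238 0.15 148
```

```text
t 20.15 pos [ 0.4802 -0.402   0.0103] yaw 80.2 rot [180.   -0.   80.2] q7 139 F [ 0.6 -0.1 -0.4] w 0.0447
MOVE [ 52.28  -6.25 -13.96] turn -1.183
```

Request:
{"fn": "carry_out", "kwargs": {"translation": [[0,0,-2],[0,0,-8],[3,-0.4,-14],[8,-1,-15],[13,-1.6,-15]], "turn": [0,0,-0.1,-0.24,-0.38], "gripper": [0.25,0.25,0.25,0.25,0.25]}}

```text
time_s: 20.78
tool_pos: [0.4875, -0.2712, 0.1635]
tool_rot: [179.7, 0.1, 102.2]
force: [0.3, 1.0, -0.5]
grip_width: 0.0432
```

```bash
python3 go.py 0.5075 0.1238 0.15 148
```

```text
t 20.77 pos [ 0.4875 -0.2712  0.1635] yaw 102.2 rot [1.797e+02 1.000e-01 1.022e+02] q7 137 F [ 0.3  1.  -0.5] w 0.0432
MOVE [38.19 10.27  1.32] turn -0.8
```

Request:
{"fn": "carry_out", "kwargs": {"translation": [[5,1.4,0],[10,2.7,0],[15,4,0],[20,5.4,0],[25,6.7,0]], "turn": [-0.11,-0.22,-0.33,-0.44,-0.55], "gripper": [0.25,0.25,0.25,0.25,0.25]}}

```text
time_s: 21.4
tool_pos: [0.5005, -0.0116, 0.1619]
tool_rot: [179.9, 0.1, 133.6]
force: [-0.2, 0.1, -0.4]
grip_width: 0.0426
```

```bash
python3 go.py 0.5075 0.1238 0.15 148
```

```text
t 21.4 pos [ 0.5005 -0.0116  0.1619] yaw 133.6 rot [1.799e+02 1.000e-01 1.336e+02] q7 134 F [-0.2  0.1 -0.4] w 0.0426
MOVE [9.31 9.85 1.21] turn -0.251
```

Request:
{"fn": "carry_out", "kwargs": {"translation": [[3.5,3.7,0],[7,7.4,0],[9.3,9.8,1.2],[9.3,9.8,5.0],[9.3,9.8,5.0]], "turn": [-0.1,-0.2,-0.25,-0.25,-0.25], "gripper": [0.25,0.25,0.25,0.25,0.25]}}

```text
time_s: 22.02
tool_pos: [0.5049, 0.1207, 0.1078]
tool_rot: [-179.7, -0.2, 147.8]
force: [0.1, -0.5, -0.6]
grip_width: 0.0428
```

Request:
{"fn": "carry_out", "kwargs": {"translation": [[0,0,2],[0,0,2.8],[0,0,2.8],[0,0,2.8]], "turn": [0,0,0,0], "gripper": [0.25,0.25,0.25,0.25]}}

```text
time_s: 22.52
tool_pos: [0.5079, 0.1221, 0.0833]
tool_rot: [179.9, 0.0, 147.8]
force: [0.5, 0.7, -1.4]
grip_width: 0.0429
```

```bash
python3 - <<'E'
from h import *
from go import go
go(0.5075,0.1238,0.083,148)
c,im=shot("wrist","w12")
cv2.imwrite("pics/w12c.png",cv2.resize(im[190:345,195:365],None,fx=4,fy=4,interpolation=cv2.INTER_NEAREST))
E
```

```text
t 22.52 pos [0.5079 0.1221 0.0833] yaw 147.8 rot [179.9   0.  147.8] q7 137 F [ 0.5  0.7 -1.4] w 0.0429
MOVE [0.13 0.12 0.03] turn -0.004
```

View pics/w12c.png

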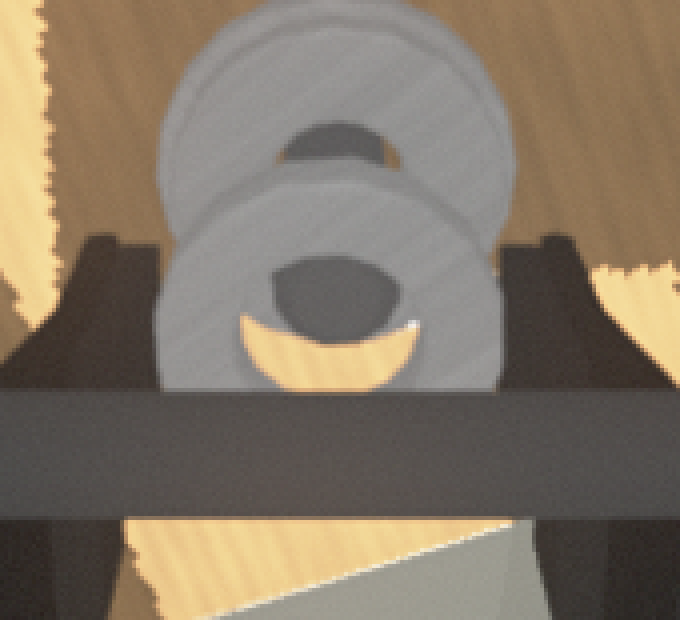

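Request:
{"fn": "carry_out", "kwargs": {"translation": [[0.11,0.12,0.6],[0.11,0.12,1.4],[0.11,0.12,2.2],[0.11,0.12,2.2]], "turn": [0,0,0,0], "gripper": [0.25,0.25,0.25,0.25]}}

```text
time_s: 23.08
tool_pos: [0.5061, 0.1235, 0.0593]
tool_rot: [-179.9, -0.1, 147.8]
force: [0.3, 0.3, -0.3]
grip_width: 0.0423
```

Request:
{"fn": "carry_out", "kwargs": {"translation": [[0,0,1],[0,0,2],[0,0,2.3],[0,0,2.3]], "turn": [0,0,0,0], "gripper": [0.25,0.25,0.25,0.25]}}

```text
time_s: 23.58
tool_pos: [0.5067, 0.1237, 0.037]
tool_rot: [-180.0, -0.0, 147.8]
force: [0.3, -0.2, -0.1]
grip_width: 0.043
```

Request:
{"fn": "carry_out", "kwargs": {"translation": [[0,0,0],[0,0,0],[0,0,0],[0,0,0],[0,0,0]], "turn": [0,0,0,0,0], "gripper": [0.8,0.8,0.8,0.8,0.8]}}

```text
time_s: 24.2
tool_pos: [0.5069, 0.1238, 0.0374]
tool_rot: [180.0, 0.0, 147.8]
force: [-0.2, 1.0, 0.2]
grip_width: 0.0688
```

Request:
{"fn": "carry_out", "kwargs": {"translation": [[0,0,-4],[0,0,-9],[0,0,-14],[0,0,-17],[0,0,-17]], "turn": [0,0,0,0,0], "gripper": [0.8,0.8,0.8,0.8,0.8]}}

```text
time_s: 24.82
tool_pos: [0.5086, 0.1242, 0.2101]
tool_rot: [179.7, 0.2, 147.8]
force: [-0.2, -0.7, -1.1]
grip_width: 0.0699
```

```bash
python3 - <<'E'
from h import *
from go import go
c,im=shot("wrist","w13"); cv2.imwrite("pics/w13c.png",cv2.resize(im[130:330,180:380],None,fx=3,fy=3,interpolation=cv2.INTER_NEAREST))
c,im=shot("top","t13")
c,im=shot("scene","s13"); print(); rings(c,im,.01)
go(.422,-.265,.15,105)
E
```

```text
pix [172.  220.1] bore c [ 0.4313 -0.2671] d 28.8 outer c [ 0.4311 -0.2665] d 36.1
t 24.98 pos [0.5061 0.1236 0.2061] yaw 147.8 rot [-1.799e+02 -1.000e-01  1.478e+02] q7 133 F [-0.1 -0.  -0.4] w 0.0695
MOVE [-13.58 -37.37   5.65] turn 0.748
```

View pics/w13c.png

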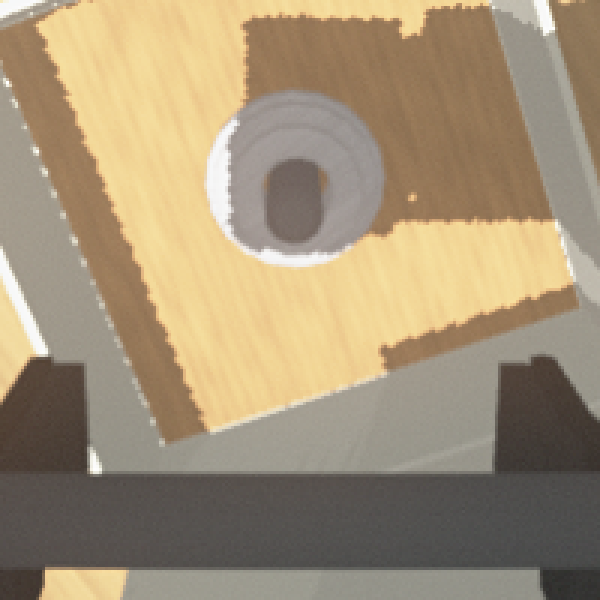

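View pics/s13.png

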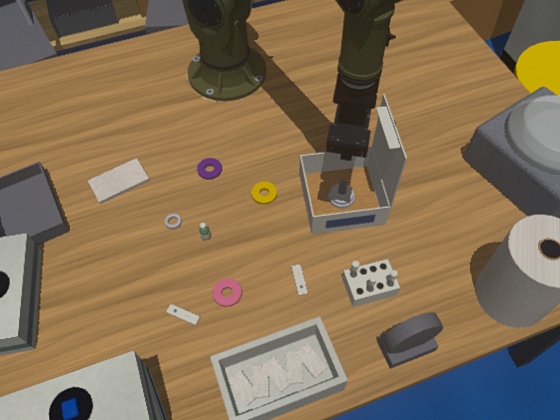

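Request:
{"fn": "carry_out", "kwargs": {"translation": [[-2,-5.3,0],[-4,-10.6,0],[-6,-16,0],[-8,-21.4,0],[-10,-27,0]], "turn": [0.12,0.24,0.36,0.48,0.6], "gripper": [1,1,1,1,1]}}

```text
time_s: 25.6
tool_pos: [0.4464, -0.1593, 0.2059]
tool_rot: [-179.9, -0.1, 113.3]
force: [1.0, -0.8, -0.1]
grip_width: 0.087
```

```bash
python3 go.py 0.422 -.268 0.15 105
```

```text
t 25.6 pos [ 0.4464 -0.1593  0.2059] yaw 113.3 rot [-1.799e+02 -1.000e-01  1.133e+02] q7 127 F [ 1.  -0.8 -0.1] w 0.087
MOVE [-9.03 -6.52  5.59] turn 0.144
```

Request:
{"fn": "carry_out", "kwargs": {"translation": [[-4,-3,1.5],[-8,-6,4],[-8.9,-6.4,5.5],[-8.9,-6.4,5.5],[-8.9,-6.4,5.5]], "turn": [0.08,0.144,0.144,0.144,0.144], "gripper": [1,1,1,1,1]}}

```text
time_s: 26.22
tool_pos: [0.4246, -0.2641, 0.152]
tool_rot: [-180.0, -0.0, 105.3]
force: [-0.4, 0.7, -0.0]
grip_width: 0.087
```

```bash
python3 - <<'E'
from h import *
from go import go
go(.4318,-.2655,.012,105)
c,im=shot("wrist","w14"); rings(c,im,.010)
E
```

```text
t 26.23 pos [ 0.4246 -0.2641  0.152 ] yaw 105.3 rot [-180.    -0.   105.3] q7 138 F [-0.4  0.7 -0. ] w 0.087
MOVE [-0.33  0.67 14.  ] turn 0.005
pix [274.9 209.6] bore c [ 0.4315 -0.2646] d 23.7 outer c [ 0.4316 -0.2646] d 38.1
```

View pics/w14.png

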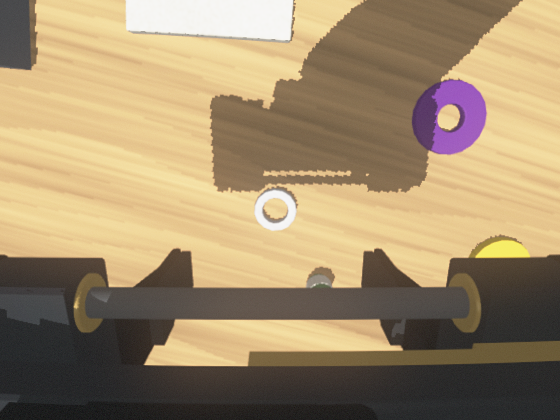

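Request:
{"fn": "carry_out", "kwargs": {"translation": [[-0.23,0.65,5],[-0.23,0.65,10],[-0.23,0.65,12],[-0.23,0.65,12],[-0.23,0.65,12]], "turn": [0,0,0,0,0], "gripper": [1,1,1,1,1]}}

```text
time_s: 26.9
tool_pos: [0.4326, -0.2656, 0.0336]
tool_rot: [179.9, 0.0, 105.3]
force: [0.7, 0.2, 0.4]
grip_width: 0.0868
```

```bash
python3 go.py 0.4315 -.2646 0.011 105
```

```text
t 26.9 pos [ 0.4326 -0.2656  0.0336] yaw 105.3 rot [179.9   0.  105.3] q7 148 F [0.7 0.2 0.4] w 0.0868
MOVE [ 0.13 -0.09  2.26] turn 0.005
```

Request:
{"fn": "carry_out", "kwargs": {"translation": [[0.1,-0.05,1.2],[0.1,-0.05,2.1],[0.1,-0.05,2.1],[0.1,-0.05,2.1]], "turn": [0,0,0,0], "gripper": [1,1,1,1]}}

```text
time_s: 27.4
tool_pos: [0.4306, -0.265, 0.0114]
tool_rot: [180.0, 0.0, 105.2]
force: [0.4, 0.4, 0.6]
grip_width: 0.0869
```

Request:
{"fn": "carry_out", "kwargs": {"translation": [[0,0,0],[0,0,0],[0,0,0],[0,0,0],[0,0,0]], "turn": [0,0,0,0,0], "gripper": [0.2,0.2,0.2,0.2,0.2], "squeeze": 30}}

```text
time_s: 28.02
tool_pos: [0.4306, -0.2648, 0.0113]
tool_rot: [180.0, -0.0, 105.2]
force: [-0.1, 0.0, -0.1]
grip_width: 0.0454
```

Request:
{"fn": "carry_out", "kwargs": {"translation": [[0,0,0],[0,0,0],[0,0,-3],[0,0,-8],[0,0,-14]], "turn": [0,0,0,0,0], "gripper": [0.2,0.2,0.2,0.2,0.2]}}

```text
time_s: 28.65
tool_pos: [0.4297, -0.2644, 0.152]
tool_rot: [-179.9, -0.0, 105.2]
force: [1.9, 1.0, -0.4]
grip_width: 0.0356
```

```bash
python3 go.py 0.5075 0.1238 0.15 148
```

```text
t 28.65 pos [ 0.4297 -0.2644  0.152 ] yaw 105.2 rot [-179.9   -0.   105.2] q7 138 F [ 1.9  1.  -0.4] w 0.0356
MOVE [35.43 17.67  0.19] turn -0.747
```

Request:
{"fn": "carry_out", "kwargs": {"translation": [[5,2.5,0],[10,5,0],[15,7.5,0],[20,10,0],[25,12.5,0]], "turn": [-0.1,-0.2,-0.3,-0.4,-0.5], "gripper": [0.2,0.2,0.2,0.2,0.2]}}

```text
time_s: 29.28
tool_pos: [0.4858, 0.011, 0.1515]
tool_rot: [179.9, -0.0, 134.0]
force: [1.5, 0.2, -1.2]
grip_width: 0.0359
```

```bash
python3 - <<'E'
from h import *
from go import go
go(0.5075,0.1238,0.15,148)
c,im=shot("wrist","w15")
cv2.imwrite("pics/w15c.png",cv2.resize(im[190:345,195:365],None,fx=4,fy=4,interpolation=cv2.INTER_NEAREST))
E
```

```text
t 29.27 pos [0.4858 0.011  0.1515] yaw 134.0 rot [179.9  -0.  134. ] q7 131 F [ 1.5  0.2 -1.2] w 0.0359
MOVE [6.61 9.4  0.16] turn -0.244
```

View pics/w15c.png

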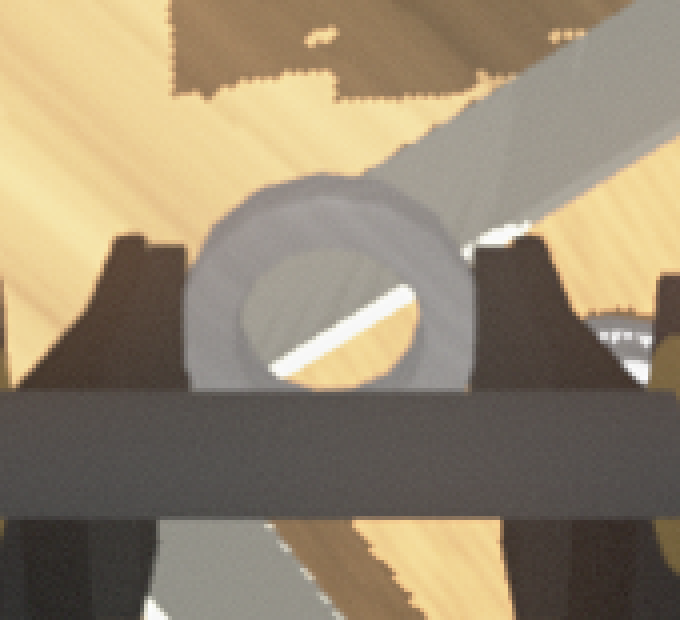

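Held well. Continue to hover.

Request:
{"fn": "carry_out", "kwargs": {"translation": [[3.3,4.7,0],[6.6,9.4,0],[6.6,9.4,4],[6.6,9.4,4],[6.6,9.4,4]], "turn": [-0.12,-0.244,-0.244,-0.244,-0.244], "gripper": [0.2,0.2,0.2,0.2,0.2]}}

```text
time_s: 29.95
tool_pos: [0.5081, 0.1208, 0.112]
tool_rot: [180.0, 0.0, 147.7]
force: [0.6, -0.8, 0.3]
grip_width: 0.0362
```

Request:
{"fn": "carry_out", "kwargs": {"translation": [[0,0,1.5],[0,0,2.8],[0,0,2.8],[0,0,2.8]], "turn": [0,0,0,0], "gripper": [0.2,0.2,0.2,0.2]}}

```text
time_s: 30.45
tool_pos: [0.5079, 0.1218, 0.0834]
tool_rot: [-180.0, 0.0, 147.8]
force: [-0.3, 0.2, 0.6]
grip_width: 0.036
```

```bash
python3 - <<'E'
from h import *
from go import go
go(0.5075,0.1238,0.083,148)
c,im=shot("wrist","w16")
cv2.imwrite("pics/w16c.png",cv2.resize(im[190:345,195:365],None,fx=4,fy=4,interpolation=cv2.INTER_NEAREST))
E
```

```text
t 30.45 pos [0.5079 0.1218 0.0834] yaw 147.8 rot [-180.     0.   147.8] q7 138 F [-0.3  0.2  0.6] w 0.036
MOVE [0.14 0.15 0.04] turn -0.003
```

View pics/w16c.png

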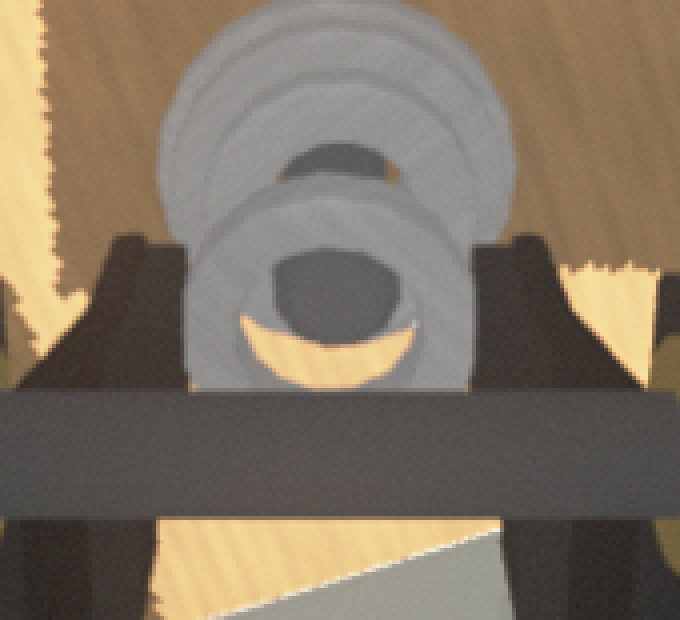

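Request:
{"fn": "carry_out", "kwargs": {"translation": [[0.1,0.2,0],[0.1,0.2,0.5],[0.1,0.2,1.2],[0.1,0.2,1.8],[0.1,0.2,1.8]], "turn": [0,0,0,0,0], "gripper": [0.2,0.2,0.2,0.2,0.2]}}

```text
time_s: 31.12
tool_pos: [0.5074, 0.1239, 0.0646]
tool_rot: [-179.9, -0.0, 147.8]
force: [-0.1, -0.1, -0.1]
grip_width: 0.036
```

Request:
{"fn": "carry_out", "kwargs": {"translation": [[0,0,0.8],[0,0,1.6],[0,0,1.7],[0,0,1.7]], "turn": [0,0,0,0], "gripper": [0.2,0.2,0.2,0.2]}}

```text
time_s: 31.62
tool_pos: [0.508, 0.1241, 0.0482]
tool_rot: [-180.0, -0.0, 147.8]
force: [0.7, -0.4, -0.1]
grip_width: 0.0357
```

Request:
{"fn": "carry_out", "kwargs": {"translation": [[0,0,0],[0,0,0],[0,0,0],[0,0,0],[0,0,0]], "turn": [0,0,0,0,0], "gripper": [0.7,0.7,0.7,0.7,0.7]}}

```text
time_s: 32.25
tool_pos: [0.508, 0.1242, 0.0484]
tool_rot: [180.0, 0.0, 147.8]
force: [0.9, -0.6, 0.7]
grip_width: 0.0605
```

Request:
{"fn": "carry_out", "kwargs": {"translation": [[0,0,-4],[0,0,-9],[0,0,-13],[0,0,-16],[0,0,-16]], "turn": [0,0,0,0,0], "gripper": [0.7,0.7,0.7,0.7,0.7]}}

```text
time_s: 32.88
tool_pos: [0.5096, 0.1246, 0.2109]
tool_rot: [179.7, 0.1, 147.8]
force: [-0.2, -0.1, -0.7]
grip_width: 0.0608
```

```bash
python3 - <<'E'
from h import *
from go import go
c,im=shot("wrist","w17"); cv2.imwrite("pics/w17c.png",cv2.resize(im[130:330,180:380],None,fx=3,fy=3,interpolation=cv2.INTER_NEAREST))
c,im=shot("scene","s17");cv2.imwrite("pics/s17c.png",cv2.resize(im[80:250,270:430],None,fx=3.5,fy=3.5,interpolation=cv2.INTER_CUBIC))
go(.50,.0,.30,148)
E
```

```text
t 32.98 pos [0.5077 0.1241 0.2079] yaw 147.8 rot [-180.    -0.   147.8] q7 133 F [-1.2 -0.4 -0.6] w 0.0608
MOVE [ -5.96 -10.92  -9.22] turn -0.003
```

View pics/w17c.png

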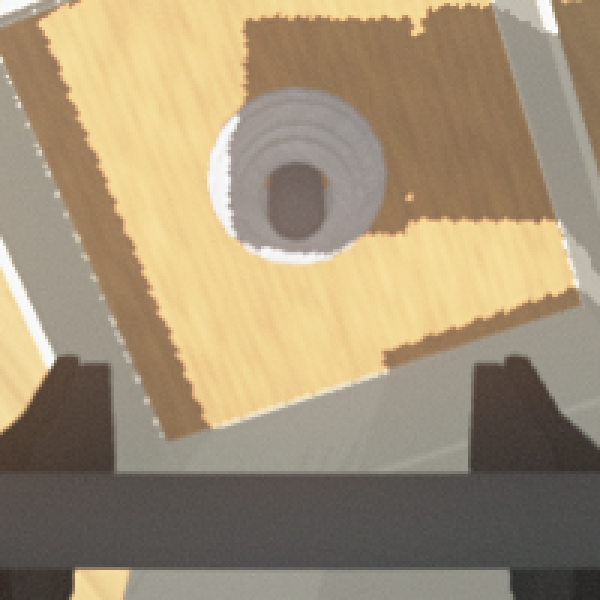

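View pics/s17c.png

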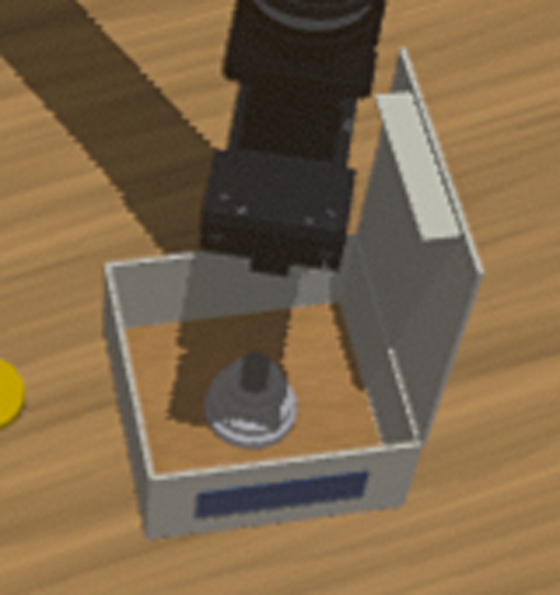

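Request:
{"fn": "carry_out", "kwargs": {"translation": [[0,0,-5],[0,0,-9.5],[0,0,-9.5],[0,0,-9.5],[0,0,-9.5]], "turn": [0.0,0.18,0.36,0.54,0.72], "gripper": [0,0,0,0,0], "squeeze": 20}}

```text
time_s: 33.6
tool_pos: [0.5073, 0.124, 0.3015]
tool_rot: [-179.8, 0.0, 106.2]
force: [0.6, -0.3, -0.8]
grip_width: 0.0188
```

Request:
{"fn": "carry_out", "kwargs": {"translation": [[0,0,0],[0,0,0],[0,0,0],[0,0,0],[0,0,0]], "turn": [0.18,0.36,0.54,0.72,0.9], "gripper": [0,0,0,0,0]}}

```text
time_s: 34.22
tool_pos: [0.5072, 0.124, 0.3014]
tool_rot: [-179.9, 0.2, 54.7]
force: [1.1, -0.0, -1.1]
grip_width: 0.0003
```

Request:
{"fn": "carry_out", "kwargs": {"translation": [[0,0,0],[0,0,0],[0,0,0],[0,0,0],[0,0,0]], "turn": [0.18,0.36,0.54,0.72,0.9], "gripper": [0,0,0,0,0]}}

```text
time_s: 34.85
tool_pos: [0.5072, 0.124, 0.3014]
tool_rot: [179.9, 0.2, 3.1]
force: [-0.4, 0.1, 0.2]
grip_width: 0.0006
```

```bash
python3 - <<'E'
from h import *
from go import go
go(.5355,.2500,.30,-12)
c,im=shot("wrist","w18")
c,im=shot("scene","s18")
E
```

```text
t 34.85 pos [0.5072 0.124  0.3014] yaw 3.1 rot [179.9   0.2   3.1] q7 -13 F [-0.4  0.1  0.2] w 0.0006
MOVE [  3.5  -12.43   0.11] turn 0.263
```

View pics/w18.png

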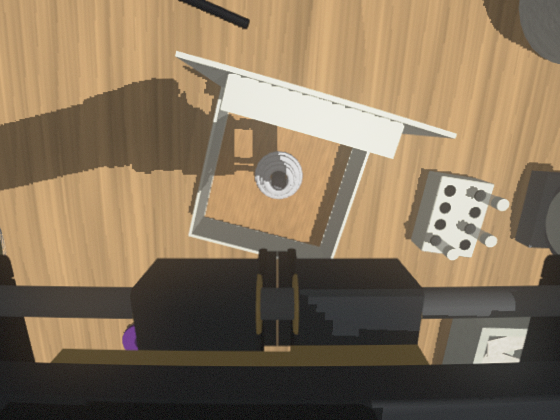

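View pics/s18.png

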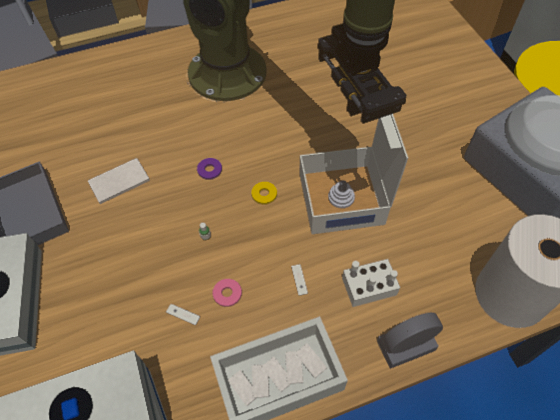

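```bash
python3 - <<'E'
from h import *
c=get_calibration("wrist")
P=plane(c,[[178,53],[455,135]],.244); print(P)
C=np.array([.508,.1235]);x=np.array([.978,-.206]);y=np.array([.206,.978])
for p in P: print((p[:2]-C)@x,(p[:2]-C)@y)
E
python3 go.py .5375 .2600 .30 -12
```

```text
[[0.44621836 0.23000264 0.244     ]
 [0.61200706 0.19454031 0.244     ]]
-0.08236198799969381 0.0914325652528605
0.08708460245939285 0.09090288168767169
t 34.95 pos [0.5073 0.124  0.3016] yaw 3.4 rot [179.9   0.2   3.4] q7 -13 F [ 0.5  0.5 -0.6] w 0.0005
MOVE [  3.82 -13.4    0.13] turn 0.269
```

Request:
{"fn": "carry_out", "kwargs": {"translation": [[1,-4,0],[2,-8,0],[3.8,-13.4,0],[3.8,-13.4,0],[3.8,-13.4,0]], "turn": [0.13,0.265,0.265,0.265,0.265], "gripper": [0,0,0,0,0]}}

```text
time_s: 35.58
tool_pos: [0.5377, 0.2594, 0.302]
tool_rot: [179.8, 0.1, -11.6]
force: [-0.2, 0.3, -1.1]
grip_width: 0.0006
```

```bash
python3 go.py .5375 .2600 .21 -12
```

```text
t 35.58 pos [0.5377 0.2594 0.302 ] yaw -11.6 rot [ 1.798e+02  1.000e-01 -1.160e+01] q7 -35 F [-0.2  0.3 -1.1] w 0.0006
MOVE [-0.02 -0.08  9.2 ] turn 0.007
```

Request:
{"fn": "carry_out", "kwargs": {"translation": [[0,-0.1,4],[0,-0.1,9.2],[0,-0.1,9.2],[0,2,9.1],[0,3,9.1]], "turn": [0,0,0,0,0], "gripper": [0,0,0,0,0]}}

```text
time_s: 36.2
tool_pos: [0.5334, 0.2282, 0.2153]
tool_rot: [-179.9, -0.2, -11.9]
force: [0.2, -0.3, 0.2]
grip_width: 0.0004
```

```bash
python3 - <<'E'
from h import *
from go import go
go(.5375,.26,.21,-12)
C=np.array([.508,.1235]);y=np.array([.206,.978]);x=np.array([.978,-.206])
p=np.array(telemetry.get_obs()['tool_pos'][:2])-C; print("carton xy",p@x,p@y)
c,im=shot("scene","s19");cv2.imwrite("pics/s19c.png",cv2.resize(im[40:250,270:450],None,fx=2.8,fy=2.8,interpolation=cv2.INTER_CUBIC))
E
```

```text
t 36.2 pos [0.5334 0.2282 0.2153] yaw -11.9 rot [-179.9   -0.2  -11.9] q7 -33 F [ 0.2 -0.3  0.2] w 0.0004
MOVE [-0.25 -3.19  0.54] turn 0.002
carton xy 0.003222023891383425 0.10764046655827078
```

View pics/s19c.png

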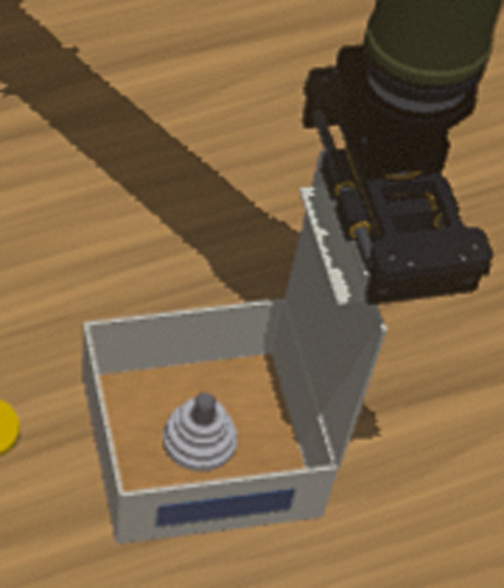

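Request:
{"fn": "carry_out", "kwargs": {"translation": [[0,2.4,0.2],[0,4.8,0.4],[0,6.5,0.9],[0,8.1,1.5],[0,8.1,1.5]], "turn": [0,0,0,0,0], "gripper": [0,0,0,0,0]}}

```text
time_s: 36.88
tool_pos: [0.5148, 0.1497, 0.1967]
tool_rot: [180.0, 0.1, -11.9]
force: [-0.3, -0.3, 0.3]
grip_width: 0.0003
```

```bash
python3 - <<'E'
from h import *
from go import go
C=np.array([.508,.1235]);y=np.array([.206,.978]);x=np.array([.978,-.206])
o=telemetry.get_obs();p=np.array(o['tool_pos'][:2])-C; print("carton xy",p@x,p@y,o['tool_pos'][2],o['force'])
c,im=shot("scene","s20");cv2.imwrite("pics/s20c.png",cv2.resize(im[40:250,270:450],None,fx=2.8,fy=2.8,interpolation=cv2.INTER_CUBIC))
E
```

```text
carton xy 0.0012343119344768885 0.027013720639830777 0.19671819695918172 [-0.25099814 -0.25364972  0.30655209]
```

View pics/s20c.png

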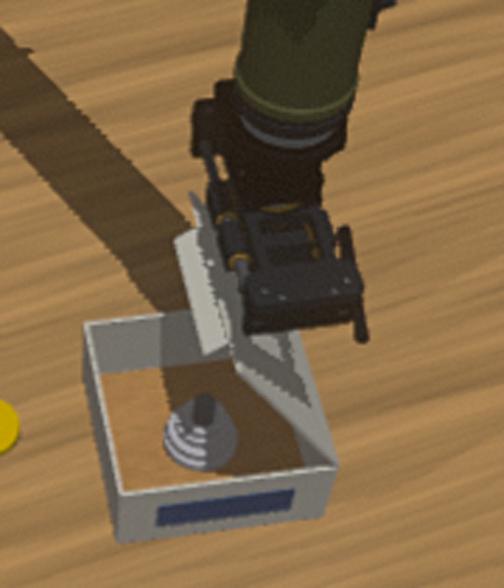

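Request:
{"fn": "carry_out", "kwargs": {"translation": [[0,1.6,0.8],[0,3.0,1.7],[0,4.3,3],[0,5.5,4.4],[0,5.5,4.4]], "turn": [0,0,0,0,0], "gripper": [0,0,0,0,0]}}

```text
time_s: 37.55
tool_pos: [0.5029, 0.0959, 0.1518]
tool_rot: [179.9, 0.1, -11.9]
force: [-0.1, 1.1, 0.7]
grip_width: 0.0005
```

Request:
{"fn": "carry_out", "kwargs": {"translation": [[0,0.7,1],[0,1.3,2.1],[0,1.7,3],[0,2.0,3.8],[0,2.0,3.8]], "turn": [0,0,0,0,0], "gripper": [0,0,0,0,0]}}

```text
time_s: 38.17
tool_pos: [0.4995, 0.0777, 0.1146]
tool_rot: [179.9, 0.1, -11.8]
force: [0.1, -0.3, 0.2]
grip_width: 0.0007
```

```bash
python3 - <<'E'
from h import *
from go import go
C=np.array([.508,.1235]);y=np.array([.206,.978]);x=np.array([.978,-.206])
o=telemetry.get_obs();p=np.array(o['tool_pos'][:2])-C; print("carton xy",p@x,p@y,o['tool_pos'][2],o['force'])
c,im=shot("scene","s21");cv2.imwrite("pics/s21c.png",cv2.resize(im[70:270,250:450],None,fx=2.8,fy=2.8,interpolation=cv2.INTER_CUBIC))
E
```

```text
carton xy 0.0010946027581668358 -0.04653974722759597 0.1145571125389245 [ 0.09315182 -0.31281032  0.21731552]
```

View pics/s21c.png

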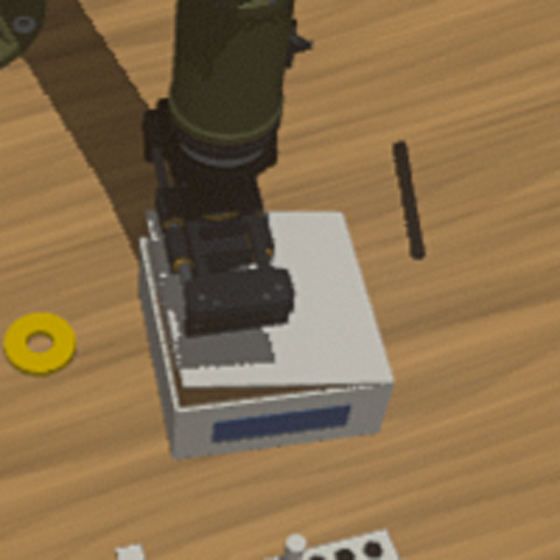

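Request:
{"fn": "carry_out", "kwargs": {"translation": [[0,0.5,0.6],[0,0.9,1.2],[0,1.1,1.7],[0,1.1,2.1],[0,1.1,2.1]], "turn": [0,0,0,0,0], "gripper": [0,0,0,0,0]}}

```text
time_s: 38.85
tool_pos: [0.4975, 0.0673, 0.094]
tool_rot: [180.0, 0.0, -11.7]
force: [0.4, 0.0, 0.5]
grip_width: 0.0002
```

Request:
{"fn": "carry_out", "kwargs": {"translation": [[0,0,0.3],[0,0,0.6],[0,0,0.8],[0,0,0.8]], "turn": [0,0,0,0], "gripper": [0,0,0,0]}}

```text
time_s: 39.35
tool_pos: [0.4976, 0.0673, 0.0862]
tool_rot: [180.0, 0.0, -11.7]
force: [-0.4, 0.1, 0.3]
grip_width: 0.0003
```

```bash
python3 - <<'E'
from h import *
from go import go
c,im=shot("scene","s22");cv2.imwrite("pics/s22c.png",cv2.resize(im[70:270,250:450],None,fx=2.8,fy=2.8,interpolation=cv2.INTER_CUBIC))
E
```

```text
(no output)
```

View pics/s22c.png

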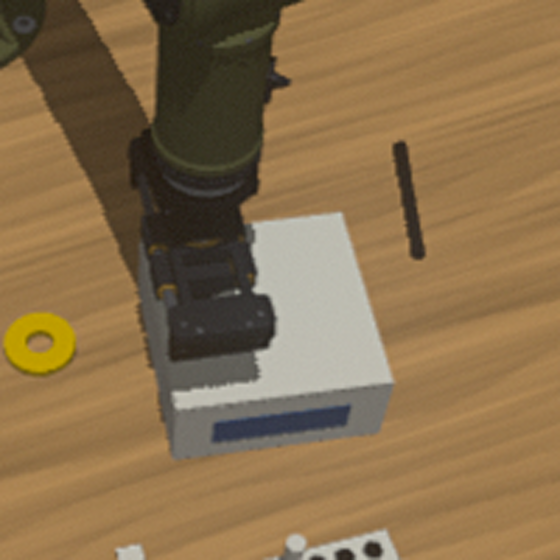

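Request:
{"fn": "carry_out", "kwargs": {"translation": [[0,0,0.1],[0,0,0.2],[0,0,0.3],[0,0,0.4],[0,0,0.4]], "turn": [0,0,0,0,0], "gripper": [0,0,0,0,0]}}

```text
time_s: 40.02
tool_pos: [0.4981, 0.0674, 0.0849]
tool_rot: [-179.9, 0.0, -11.8]
force: [-7.3, -1.7, 19.5]
grip_width: 0.0005
```

Request:
{"fn": "carry_out", "kwargs": {"translation": [[0,0,-0.5],[0,0,-3],[0,0,-8],[0,0,-13],[0,0,-18]], "turn": [0,0,0,0,0], "gripper": [0,0,0,0,0]}}

```text
time_s: 40.65
tool_pos: [0.4976, 0.0672, 0.2639]
tool_rot: [-180.0, -0.0, -11.8]
force: [0.1, -0.4, 0.7]
grip_width: 0.0002
```

Request:
{"fn": "carry_out", "kwargs": {"translation": [[0,5,0],[0,10,0],[0,15,0],[0,20,0],[0,22,0]], "turn": [0,0,0,0,0], "gripper": [0,0,0,0,0]}}

```text
time_s: 41.28
tool_pos: [0.4519, -0.1515, 0.2624]
tool_rot: [-180.0, -0.0, -12.0]
force: [0.8, 1.0, -0.3]
grip_width: 0.0007
```

```bash
python3 - <<'E'
from h import *
from go import go
go(.5,-.1,.26,-12)
c,im=shot("wrist","w23")
c,im=shot("top","t23")
c,im=shot("scene","s23");cv2.imwrite("pics/s23c.png",cv2.resize(im[100:270,270:440],None,fx=3.5,fy=3.5,interpolation=cv2.INTER_CUBIC))
C=np.array([.508,.1235]);y=np.array([.206,.978]);x=np.array([.978,-.206])
for s in(-.086,.086):print("expected free corner px at z=.077",proj(c,[*(C+x*s-y*.085),.077]))
E
```

```text
t 41.27 pos [ 0.4519 -0.1515  0.2624] yaw -12.0 rot [-180.   -0.  -12.] q7 -2 F [ 0.8  1.  -0.3] w 0.0007
MOVE [ 3.63 -6.04  0.25] turn -0.0
expected free corner px at z=.077 [[300.33974474 153.92174132]]
expected free corner px at z=.077 [[313.8332295 215.904848 ]]
```

View pics/s23c.png

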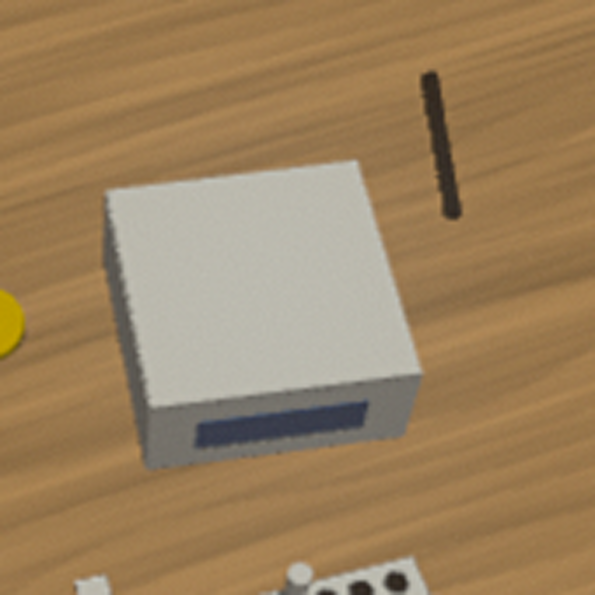

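View pics/t23.png

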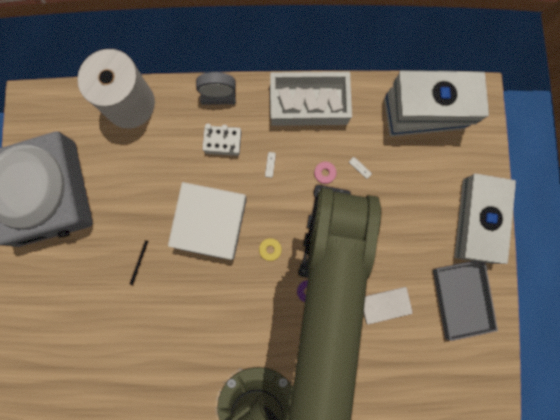

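View pics/s23.png

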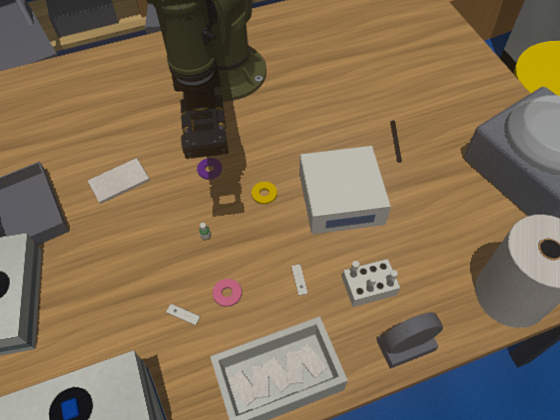

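```bash
python3 -c "
from cell import sign_off; print(sign_off())"
```

```text
the job is handed in; nothing more can be done
None
```

All four collars on the table (2, 3, 5 and 6; 1 and 4 were not there) are on the post, widest first. The lid is shut and the job was handed in at about 41 s, inside the 210 s limit.

- **Stack:** The wrist and scene pictures after each placing, and again before I closed the lid, showed the collars concentric and flat on one another.
- **Lid:** I pressed it down until it stopped firmly, with about 20 N at the fingertips and the tips at 77 mm, the height of the shut lid's top. In the scene picture its free corners came within 1 px of where a shut lid should be. No tab shows outside, but I could not see it behind the rim directly.
- **Disagreements:** The three cameras placed the post 2–4 mm apart, so I lined up each collar by its bore against the post in the wrist picture. The lid also stood slightly further open (about 2 px in the scene picture) just before I shut it; I don't know why.
- **Rest of the table:** The yellow and pink rings, dropper, cassettes, pen and rack look unmoved in the last pictures. The purple ring also looks unmoved, though the arm or gripper partly hides it in both.

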